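# Put the pattern weight back in its latched case

## Task

On the shop counter stands a sloping wooden case for steel pattern weights, with a clear lid held down by a swivelling latch lever. Swing the latch fully aside, open the lid all the way until it stops, and set the oblong weight that was left on the counter into its own empty oblong recess: keep hold of it until it is down in the recess, do not drop it. Then close the lid fully (the latch may stay undone), leaving the round and square weights in their recesses and not disturbing the spray bottle or the tin.

Things in the scene. Friction and masses are not known exactly. Their poses are not given: they have to be found in the camera images.
- case: Fixed wooden case, 260 mm wide (y), on a stand. Origin on the counter under its middle; frame level: z up, x towards the hinge (far) side, y along the hinge; only its yaw varies. Lid and recess floors slope, rising to +x at 0.50 rad (28.6 deg): upslope u = (0.878, 0, 0.479), normal n = (-0.479, 0, 0.878) in this frame. Front rim 70 mm high, hinge rim 145 mm; walls 5 to 8 mm.
- latch (a joint): Latch lever: flat steel bar 12 mm wide, turning about an axis along n, on a block at the case's front left (+y). At 0 to 0.2 rad it lies across the lid's front edge and blocks the lid. Grows as it swings to the case's +y (counter-clockwise from above), stop at 1.57 rad, along the front edge; the lid is free from 1.32. Stays where left; needs 1.3 N at the post.
- latch_post (a point): Grip point of the latch's upright round post, 12 mm diameter, near the lever's end. The post is free from 14 mm below to 10 mm above this point along n (below that is the bar). Moves with the lever on a 38 mm radius.
- latch_pivot (a point): Point on the latch's turning axis, at the same distance along n as latch_post. At joint value q the post stands at latch_pivot + 38 mm * (cos q * u + sin q * y of the case).
- lid (a joint): Lid hinge: 0 closed, grows as it opens, stop at 1.7 rad. Stiff: the lid stays at any angle; 2 to 4 N at the tab move it. The lid covers 132 mm along u and is 8 mm thick. Fully open it still leans 21 deg from vertical towards the robot, over the recesses: a vertical gripper over them meets it, a tool pointing along -n does not.
- lid_tab (a point): Middle of the steel pull tab: a tongue 32 mm wide (along y of the case), 8 mm thick, sticking out 38 mm from the middle of the lid's front edge in the lid's plane; this point is 20 mm out from that edge. Free on both sides and below: fingers closing along y, pointing down or along -n, can pinch its side edges, and it turns about y between them.
- lid_hinge (a point): On the hinge line (along y of the case), mid-width. The tab point is 152 mm from it towards the lid's front edge and 4 mm to its outer face: at lid angle q, tab = hinge + 152 mm (-cos q u + sin q n) + 4 mm (cos q n + sin q u).
- weight_oblong: Loose steel weight lying flat on the counter: base 70 x 36 x 18 mm (x, y, z), on it an upright grip rib 40 x 12 mm (x, y), from 18 to 44 mm above the underside. Origin: centre of the underside, z up, x along its length; a half turn makes no difference. About 0.28 to 0.46 kg.
- recess_oblong (a point): Centre of the floor of the empty oblong recess, 84 mm along u by 50 mm along y, 14 mm deep with a black floor, in one of three cork inserts side by side in the case (83 mm apart along y, in any order; insert tops 32 mm below the closed lid). The weight lies in it with its length along u, its z along n, its underside centre within 14 mm of this point.
- weight_round: Loose steel weight, 50 mm disc 18 mm high with an 18 mm round knob to 44 mm, lying in the round recess (z along n). Origin: centre of the underside.
- recess_round (a point): Centre of the floor of the round recess (62 mm diameter, 14 mm deep).
- weight_square: Loose steel weight, 46 mm square, 18 mm high with a 16 mm square knob to 44 mm, lying in the square recess (z along n). Origin: centre of the underside.
- recess_square (a point): Centre of the floor of the square recess (58 mm square, 14 mm deep).
- spray_bottle: Bystander: spray bottle, 80 mm diameter, 211 mm tall, standing on the counter left of the case. Origin: centre of the underside.
- tin: Bystander: round tin, 74 mm diameter, 90 mm tall, standing on the counter on the right. Origin: centre of the underside.

How it is judged:
By the outcome, as a careful person would: the job done as asked, in the order asked, and still so for the second after the job is handed in, with the robot touching nothing.
It also fails if it takes over 72 s, if anything falls off the work surface, if the arm or the gripper's body presses on something with over 40 N, if the wrist force passes 120 N, or if a joint passes its speed limit or range.

## Robot

A 7-joint arm with a two-finger parallel gripper is mounted at the origin on the work surface. World frame = base frame: x ahead of the robot, y to its left, z up, the work surface at z = 0. Lengths are in m, angles in rad, forces in N, time in s.
With the tool pointing down it reaches from about 0.4 to 0.875 m from the base axis. Payload 19.3 kg.
Tool frame: the origin (TCP) lies between the finger pads, 19 mm behind the fingertips; this is the grasp point; z points along the fingers, y is the line along which they close (so a half turn about z gives the same grasp; the last joint's range is limited). The gripper opens to 85 mm and grips with 20 to 120 N. Pads are 22 mm wide; open, the fingers measure 114 mm over their backs; the gripper's body (76 mm by 85 mm) begins 54 mm behind the grasp point. The pads swing forward as they close: fully open they stand 13 mm farther back than shut.
Start: joints at [1.174, 0.521, -0.036, 1.599, 0.021, 1.021, -0.113], TCP at [0.201, -0.592, 0.25] pointing down, gripper open.
Joint ranges: [-2.91, 2.91], [-0.3, 2.13], [-1.5, 1.42], [0.17, 2.43], [-1.26, 4.41], [0.16, 1.93], [-2.52, 2.52]. Speed limits (rad/s): [1.89, 1.89, 2.39, 2.39, 3.01, 3.01, 3.01].

## Interface

Orientations are given as [roll, pitch, yaw] about the fixed x, y, z axes, in that order (R = Rz(yaw) Ry(pitch) Rx(roll)).
In Python, from workcell import monitor, optics, workorder gives the robot as it stands.
- The arm moves only by the tool apply_moves, never from a script. Its arguments are lists of equal length, an entry for each row: "linear": the shift along the tool's x, y, z each as a share of 0.1 m, from -1 to 1, a list of three; "delta_rot": the turn, a rotation vector about the tool's x, y, z each as a share of 120 degrees, from -1 to 1, a list of three. A call has exactly 5 rows; each row is the pose to reach, as a shift and turn from the pose commanded when the call began, along the tool's axes at that moment; what a row does not reach only later rows make up. A row lasts 1/12 s, in which the tool goes at most 41.7 mm and 7.16 degrees, less where a joint would pass 70% of its speed; a pose out of reach is approached as far as the arm can. A call with a number of a shift or a turn outside -1 to 1 is refused whole. A call with a gripper value outside its range is refused whole. "gripper" is the opening, from -1 (shut) to 1 (fully open), set as the call begins (left out, the last holds). The fingers move at their own pace and stop on an object; "force" is the grip in N (left out, the last holds). Time passes only in rows, so rows that repeat a pose let the fingers close, or fill a call up. It gives the time, the measured TCP pose, the force, the opening and the grip force at its end, in the units of the state.
- monitor.observe(): the state, without advancing time (a new reading comes with each control period).
- optics.grab_frame(name): name is "scene" or "top" or "wrist"; returns (picture, depth): 384x512x3 uint8, red, green, blue; 384x512 float32, m along the optical axis (not along the pixel's ray), 0 where there is no reading.
- optics.camera_info(name): a dict with "fx", "fy", "cx", "cy" (pixels), "rvec" (rotation vector, rad) and "tvec" (3), from world to camera coordinates, as OpenCV has them; the wrist camera has in their place "T_tool_cam" (4x4, takes a point from camera to tool coordinates, whose origin is the TCP and whose axes are the flange's). Camera axes: x right, y down, z forward; pixel columns grow to the right and rows downward; lengths in m; the calibration is good to about 2 mm. A picture is of the moment at which its call begins: read the wrist's pose just before it. camera_info takes no time and is no camera call.
- workorder.job_done(): hands the job in; it is judged then, once.
The state is a dict: "clock": time; "qpos": joint angles; "qd": joint speeds; "joint_efforts": joint torques, N m; "position": TCP position; "tool_rot": TCP orientation; "force": force on the tool from outside, world axes, zero at the start; "moment": the same for the moment, N m; "grip_width": finger opening in m; "finger_force": force on a finger pad.
Only numpy, scipy, OpenCV 4.12 (cv2) and the standard library are available. Lean on these libraries where they do the work, as an engineer would, in place of code of your own. Each camera call takes 0.05 s, during which the arm holds its last target. There are 200 camera calls.

## Working session

There is one attempt and no reset: what is moved stays moved. The work goes in short steps, Python scripts to look and compute and a tool call to move; the robot and the scene stay as the last step left them, time stands still between calls to the robot, and variables do not carry over. Pictures are saved under pics/ and viewed, at most 10 in all, crops included, and the job is handed in when it is done.

Besides the shell and the picture viewer there is one more tool, called in YAML: its name, and indented under it one key for each argument. apply_moves: Moves the arm, as the interface text tells. Its arguments: {"type":"object","properties":{"linear":{"type":"array"},"delta_rot":{"type":"array"},"gripper":{"type":"number"},"force":{"type":"number"}},"required":["linear","delta_rot"]}

```bash
ls; mkdir -p pics
cat > h.py <<'E'
import numpy as np, cv2
from scipy.spatial.transform import Rotation as R
from workcell import monitor, optics, workorder
def cam(n):
    i=optics.camera_info(n); K=np.array([[i['fx'],0,i['cx']],[0,i['fy'],i['cy']],[0,0,1]])
    if 'rvec' in i:
        Rc=R.from_rotvec(np.ravel(i['rvec'])).as_matrix(); t=np.ravel(i['tvec']); return K,Rc.T,-Rc.T@t
    s=monitor.observe(); T=np.array(i['T_tool_cam']); Rt=R.from_euler('xyz',s['tool_rot']).as_matrix()
    return K,Rt@T[:3,:3],Rt@T[:3,3]+np.array(s['position'])
def cloud(d,c):
    K,Rw,t=c; v,u=np.mgrid[:d.shape[0],:d.shape[1]]
    p=np.stack([(u-K[0,2])/K[0,0]*d,(v-K[1,2])/K[1,1]*d,d],-1); P=p@Rw.T+t; P[d<=0]=np.nan; return P
def grab(n):
    c=cam(n); im,d=optics.grab_frame(n); return im,d,c,cloud(d,c)
E
python3 - <<'E'
from h import *
print(monitor.observe())
ims=[]
for n in ['scene','top']:
    im,d,c,P=grab(n); np.savez(n+'.npz',im=im,d=d,P=P); ims.append(im); print(n,c[2],c[1][:,2],c[0][0,0])
    cv2.imwrite('pics/'+n+'0.png',cv2.resize(im[:,:,::-1],(800,600),interpolation=cv2.INTER_CUBIC))
E
```

```text
pics
{'clock': 0.0, 'qpos': array([ 1.17377849,  0.52204438, -0.03637687,  1.59996824,  0.02121292,
        1.0211075 , -0.11282401]), 'qd': array([ 0.00012226, -0.00041337, -0.00112601, -0.00205547, -0.00083217,
       -0.00036181,  0.00041274]), 'joint_efforts': array([ 2.82152563e-03, -9.27092314e+01,  1.98036723e+00, -3.69930124e+01,
        1.77401322e-02,  8.25597032e-03, -2.86361910e-05]), 'position': array([ 0.20053808, -0.59163343,  0.24942049]), 'tool_rot': array([-3.14045256e+00,  6.73106765e-05,  3.26832821e-01]), 'force': array([-0.34531468, -0.76030914,  0.32042975]), 'moment': array([-0.01949442, -0.00072693,  0.05716741]), 'finger_force': 0.0, 'grip_width': 0.0853534716292509}
scene [ 1.2742945  -0.20183631  0.97084161] [-0.61862585  0.21543002 -0.75557393] 468.0157520917912
top [0.39497668 0.03826383 1.29546061] [ 0.15425528 -0.01014175 -0.98797897] 414.94573848045127
```

View pics/top0.png

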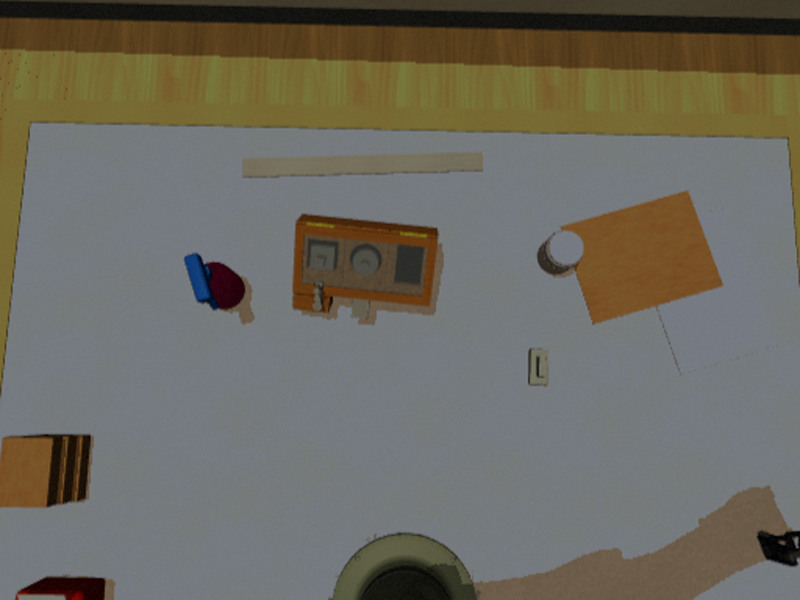

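View pics/scene0.png

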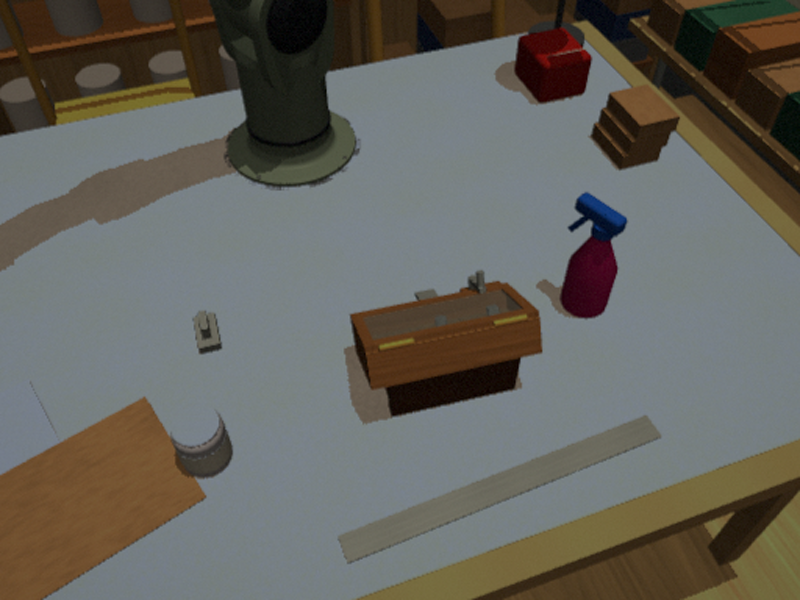

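The top view shows the case at (295–437, 215–310), the latch post at about (319, 293) and the tab at about (362, 312). The empty recess is the rightmost one (410, 265), the weight is at (538, 367), the bottle at (215, 285) and the tin at (562, 250). The scene view agrees: lid closed, latch across the front edge.

Run:
```python
from h import *
z=np.load('top.npz'); im,P=z['im'],z['P']; s=np.load('scene.npz')
hsv=cv2.cvtColor(im,cv2.COLOR_RGB2HSV)
def box(m,zmin,zmax,P=P):
    return m&(P[...,2]>zmin)&(P[...,2]<zmax)
def reg(u0,u1,v0,v1):
    m=np.zeros(P.shape[:2],bool); m[int(v0/1.5625):int(v1/1.5625),int(u0/1.5625):int(u1/1.5625)]=1; return m
def rect(Q): return cv2.minAreaRect((Q[:,:2]*1000).astype(np.float32))
print('counter z',np.nanmedian(P[reg(300,400,400,450)][:,2]))
w=reg(515,560,335,400)
for a,b in((.008,.06),(.035,.06)):
    Q=P[box(w,a,b)]; print('weight',len(Q),rect(Q),np.median(Q[:,2]),Q[:,:2].mean(0))
for nm,r in(('bottle',reg(170,260,240,330)),('tin',reg(530,600,220,285))):
    for a,b in ((.02,.3),(.08,.3)):
        Q=P[box(r,a,b)]; print(nm,len(Q),np.nanmin(Q,0),np.nanmax(Q,0))
c=reg(285,450,205,330); Q=P[box(c,.055,.2)]; print('case',len(Q),rect(Q),Q.min(0),Q.max(0))
org=(hsv[...,0]<20)&(hsv[...,1]>140)
Q=P[box(c&org,.055,.2)]; print('wood',len(Q),rect(Q),Q.min(0),Q.max(0))
yel=(hsv[...,0]>22)&(hsv[...,0]<35)&(hsv[...,1]>140)&c
n,l,st,ce=cv2.connectedComponentsWithStats(yel.astype(np.uint8))
for i in range(1,n):
    if st[i,4]>8: print('yel',st[i],P[l==i].mean(0))
# tilt of glass/insert region
for (u,v) in [(319,285),(319,293),(316,305),(345,308),(362,305),(362,313),(362,318),(410,265),(365,260),(322,255),(385,265),(342,262),(365,280),(350,298),(300,262),(434,265),(370,222)]:
    print(u,v,P[round(v/1.5625),round(u/1.5625)].round(4), im[round(v/1.5625),round(u/1.5625)])
cv2.imwrite('pics/c1.png',cv2.resize(im[125:215,170:295,::-1],(750,540),interpolation=cv2.INTER_CUBIC))
```

```text
counter z -0.0005526826512720628
weight 277 ((454.4773864746094, -256.093017578125), (36.299808502197266, 67.7658462524414), 89.49787139892578) 0.019001916125498397 [ 0.45422433 -0.25481192]
weight 63 ((454.7553405761719, -256.5343017578125), (11.63326358795166, 39.25778579711914), 88.68280029296875) 0.042499699206944186 [ 0.45580145 -0.25588413]
bottle 878 [0.54157343 0.33043605 0.02007106] [0.63678706 0.38930087 0.21535048]
bottle 751 [0.54157343 0.33110358 0.08074356] [0.63678706 0.38930087 0.21535048]
tin 593 [ 0.64174835 -0.33078429  0.02095973] [ 0.71363731 -0.25805587  0.0967585 ]
tin 421 [ 0.64272147 -0.33078429  0.08014154] [ 0.7121923  -0.26046695  0.0967585 ]
case 4918 ((631.7423095703125, 88.3326416015625), (260.424560546875, 184.51368713378906), 84.87164306640625) [ 0.54008177 -0.0473159   0.05968856] [0.73396623 0.22459643 0.15752036]
wood 2090 ((634.2532958984375, 87.71653747558594), (259.0550537109375, 178.6663360595703), 85.20637512207031) [ 0.55191433 -0.0473159   0.05968856] [0.73177466 0.2214731  0.15752036]
yel [196 142  18   4  28] [0.6990645  0.16632358 0.15040127]
yel [256 149  17   3  28] [ 0.6841902  -0.00269682  0.15068275]
319 285 [0.5949 0.1695 0.1131] [63 60 51]
319 293 [0.5795 0.1704 0.0993] [62 58 48]
316 305 [0.5596 0.1761 0.0938] [96 91 74]
345 308 [ 0.5676  0.1272 -0.0027] [118 122 123]
362 305 [0.5626 0.089  0.0836] [98 92 76]
362 313 [0.5495 0.0892 0.0703] [99 94 76]
362 318 [ 0.5459  0.0919 -0.002 ] [106  91  73]
410 265 [0.6324 0.0027 0.1183] [45 46 43]
365 260 [0.6412 0.0836 0.1253] [69 67 62]
322 255 [0.649  0.1647 0.1223] [69 69 61]
385 265 [0.6307 0.0489 0.1222] [85 69 48]
342 262 [0.6358 0.1271 0.1188] [78 65 48]
365 280 [0.6071 0.0836 0.103 ] [85 72 53]
350 298 [ 0.5867  0.1182 -0.0018] [105  84  63]
300 262 [0.6348 0.2053 0.1161] [100  55  18]
434 265 [ 0.6566 -0.0516  0.0033] [107  82  58]
370 222 [0.7187 0.0774 0.1021] [69 37  9]
```

View pics/c1.png

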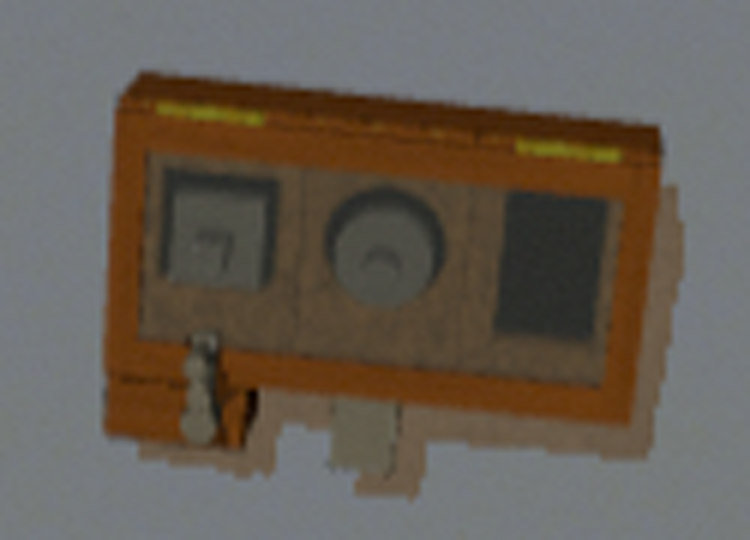

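The crop shows the latch lever lying along u near (200, 340–430), with the tab at (330–400, 400–470). The square, round and empty oblong recesses run left to right. Next I'll get the geometry in the case frame.

```bash
cat >> h.py <<'E'
yaw=-0.088; cx=np.array([np.cos(yaw),np.sin(yaw),0]); cy=np.array([-np.sin(yaw),np.cos(yaw),0]); cz=np.array([0,0,1.])
U=.8776*cx+.4794*cz; N=-.4794*cx+.8776*cz; A=np.stack([U,cy,N])   # rows: coords (u,y,n)
E
python3 - <<'E'
from h import *
for nm in('top','scene'):
    z=np.load(nm+'.npz'); im,P=z['im'],z['P']; hsv=cv2.cvtColor(im,cv2.COLOR_RGB2HSV); C=P@A.T
    near=(abs(P[...,0]-.63)<.13)&(abs(P[...,1]-.088)<.16)&(P[...,2]>.05)
    wood=near&(hsv[...,0]<20)&(hsv[...,1]>140)
    q=C[wood]; h=np.histogram(q[:,2],bins=np.arange(-.3,-.1,.002)); k=h[0].argmax(); print(nm,'rim n',h[1][k],h[0][k-3:k+4])
    nr=h[1][k]+.001; r=q[abs(q[:,2]-nr)<.004]; print('rim u,y range',np.percentile(r[:,:2],[.5,50,99.5],axis=0).round(4).tolist(), np.median(r[:,2]))
    grey=near&(hsv[...,1]<90)
    n,l,st,ce=cv2.connectedComponentsWithStats(grey.astype(np.uint8))
    for i in range(1,n):
        if st[i,4]>20:
            g=C[l==i]; print(st[i].tolist(),np.percentile(g,[2,50,98],axis=0).round(4).tolist())
    # latch profile
    m=near&(abs(C[...,1]-np.array([.58,.17,.1])@cy)<.02)&(C[...,2]>nr+.003)
    g=C[m]; o=g[:,0].argsort(); print('above rim', len(g)); print(g[o][::max(1,len(g)//25)].round(4).tolist())
E
```

```text
top rim n -0.1939999999999999 [ 77  94 230 477 415 213  41]
rim u,y range [[0.5211, 0.0141], [0.6101, 0.1417], [0.6683, 0.2717]] -0.192366499303244
[196, 152, 21, 22, 386] [[0.5858, 0.1934, -0.1997], [0.6145, 0.2205, -0.1943], [0.6422, 0.2482, -0.1904]]
[224, 155, 21, 22, 339] [[0.5854, 0.114, -0.1988], [0.6146, 0.1406, -0.1946], [0.642, 0.1674, -0.1901]]
[252, 157, 20, 26, 426] [[0.5764, 0.0368, -0.1991], [0.6123, 0.0609, -0.1945], [0.6473, 0.0846, -0.1901]]
[200, 180, 7, 19, 89] [[0.5115, 0.2161, -0.1926], [0.5392, 0.2219, -0.1788], [0.5636, 0.2303, -0.1545]]
[225, 192, 12, 12, 128] [[0.4989, 0.1276, -0.1973], [0.5166, 0.1427, -0.1919], [0.5347, 0.1586, -0.187]]
above rim 133
[[0.5099, 0.2274, -0.18], [0.5134, 0.2274, -0.1789], [0.5161, 0.2305, -0.1791], [0.5179, 0.2142, -0.1876], [0.5206, 0.2302, -0.1758], [0.5225, 0.2308, -0.1788], [0.5252, 0.2283, -0.1808], [0.528, 0.2202, -0.1842], [0.5305, 0.229, -0.1831], [0.5343, 0.2177, -0.1849], [0.5384, 0.2287, -0.1786], [0.5411, 0.2207, -0.1824], [0.5457, 0.2132, -0.1894], [0.5499, 0.2046, -0.1891], [0.5536, 0.2203, -0.1562], [0.5559, 0.
[... 1053 characters left out ...]
, [0.5178, 0.2127, -0.1807], [0.5226, 0.2166, -0.1799], [0.5238, 0.2155, -0.1875], [0.5252, 0.2161, -0.1763], [0.5288, 0.2226, -0.1791], [0.5321, 0.2214, -0.1805], [0.5358, 0.217, -0.1864], [0.5476, 0.2164, -0.1797], [0.5535, 0.2269, -0.1561], [0.5549, 0.2165, -0.1799], [0.5573, 0.2186, -0.1768], [0.5575, 0.2216, -0.1721], [0.5582, 0.2246, -0.1646], [0.5587, 0.227, -0.1649], [0.5595, 0.2161, -0.1677], [0.5599, 0.2278, -0.1805], [0.5603, 0.2214, -0.1632], [0.5606, 0.2204, -0.1734], [0.5613, 0.2188, -0.1598], [0.5617, 0.2251, -0.1741], [0.5624, 0.2252, -0.1712], [0.5625, 0.2226, -0.1706], [0.5627, 0.2219, -0.1783], [0.5633, 0.2187, -0.1827], [0.564, 0.2157, -0.1845], [0.5663, 0.2201, -0.1846]]
```

```bash
cat >> h.py <<'E'
TILT=np.stack([U,-cy,-N],1); DOWN=np.stack([cx,-cy,-cz],1)
def W(c): return np.array(c)@A          # case coords (u,y,n) -> world
def now():
    s=monitor.observe(); return np.array(s['position']),R.from_euler('xyz',s['tool_rot'])
def plan(wps):
    """wps: list of (world pos, 3x3 rot, calls); prints final-row shares per call"""
    p,r=now()
    for k,(P1,R1,n) in enumerate(wps):
        p0,r0=p,r; R1=R.from_matrix(R1); d=(r0.inv()*R1).as_rotvec()
        for i in range(1,n+1):
            pt=p0+(np.array(P1)-p0)*i/n; rt=r0*R.from_rotvec(d*i/n)
            L=(r.inv().apply(pt-p)/.1).round(3); D=((r.inv()*rt).as_rotvec()/np.radians(120)).round(3)
            print(k,i,'lin',L.tolist(),'rot',D.tolist())
            p=p+r.apply(L*.1); r=r*R.from_rotvec(D*np.radians(120))
def st():
    s=monitor.observe(); p,r=now(); print('t',round(s['clock'],2),'pos',p.round(4),'case',(A@p).round(4),'roterr_tilt',(r.inv()*R.from_matrix(TILT)).as_rotvec().round(3),'F',np.round(s['force'],1),'w',round(s['grip_width'],4),'ff',round(s['finger_force'],1),'q',s['qpos'].round(2))
E
python3 -c "
from h import *
T=np.array
print(W([.559,.222,-.1575]))
plan([([.47,-.2,.27],DOWN,4),(W([.559,.222,-.0575]),TILT,4),(W([.559,.222,-.1575]),TILT,1)])"
```

```text
[0.58340423 0.17138986 0.1297626 ]
0 1 lin [0.952, -0.711, -0.051] rot [-0.0, 0.0, 0.05]
0 2 lin [0.873, -0.807, -0.05] rot [-0.0, 0.0, 0.049]
0 3 lin [0.786, -0.892, -0.051] rot [-0.0, 0.0, 0.05]
0 4 lin [0.688, -0.969, -0.051] rot [-0.0, 0.0, 0.049]
1 1 lin [0.081, -0.95, 0.132] rot [-0.0, 0.06, -0.0]
1 2 lin [0.064, -0.95, 0.141] rot [-0.0, 0.059, -0.0]
1 3 lin [0.046, -0.949, 0.148] rot [-0.0, 0.06, -0.0]
1 4 lin [0.026, -0.95, 0.153] rot [-0.0, 0.06, -0.0]
2 1 lin [0.0, 0.001, 1.0] rot [-0.0, -0.0, -0.0]
```

apply_moves:
  linear:
    - [0.19, -0.14, -0.01]
    - [0.38, -0.28, -0.02]
    - [0.57, -0.43, -0.03]
    - [0.76, -0.57, -0.04]
    - [0.952, -0.711, -0.051]
  delta_rot:
    - [0, 0, 0.01]
    - [0, 0, 0.02]
    - [0, 0, 0.03]
    - [0, 0, 0.04]
    - [0, 0, 0.05]
  gripper: 0
  force: 30

```text
clock: 0.52
position: [0.2683, -0.4929, 0.2549]
tool_rot: [-3.141, 0.0, 0.221]
force: [0.6, -0.1, 0.4]
grip_width: 0.0428
finger_force: 0.0
```

apply_moves:
  linear:
    - [0.175, -0.16, -0.01]
    - [0.35, -0.32, -0.02]
    - [0.525, -0.48, -0.03]
    - [0.7, -0.645, -0.04]
    - [0.873, -0.807, -0.05]
  delta_rot:
    - [0, 0, 0.01]
    - [0, 0, 0.02]
    - [0, 0, 0.03]
    - [0, 0, 0.04]
    - [0, 0, 0.049]

```text
clock: 0.93
position: [0.3357, -0.3949, 0.26]
tool_rot: [-3.141, 0.0, 0.118]
force: [0.1, -0.4, 0.3]
grip_width: 0.043
finger_force: 0.0
```

apply_moves:
  linear:
    - [0.157, -0.178, -0.01]
    - [0.314, -0.357, -0.02]
    - [0.47, -0.535, -0.03]
    - [0.63, -0.714, -0.04]
    - [0.786, -0.892, -0.051]
  delta_rot:
    - [0, 0, 0.01]
    - [0, 0, 0.02]
    - [0, 0, 0.03]
    - [0, 0, 0.04]
    - [0, 0, 0.05]

```text
clock: 1.35
position: [0.4032, -0.297, 0.2651]
tool_rot: [-3.141, 0.0, 0.014]
force: [0.3, -0.0, 0.5]
grip_width: 0.0424
finger_force: 0.0
```

apply_moves:
  linear:
    - [0.138, -0.194, -0.01]
    - [0.275, -0.388, -0.02]
    - [0.413, -0.58, -0.03]
    - [0.55, -0.775, -0.04]
    - [0.688, -0.969, -0.051]
  delta_rot:
    - [0, 0, 0.01]
    - [0, 0, 0.02]
    - [0, 0, 0.03]
    - [0, 0, 0.04]
    - [0, 0, 0.049]

```text
clock: 1.77
position: [0.4705, -0.1992, 0.2702]
tool_rot: [-3.142, 0.0, -0.089]
force: [0.6, -0.2, -0.3]
grip_width: 0.0429
finger_force: 0.0
```

```bash
python3 -c "
from h import *
st(); plan([(W([.559,.222,-.0575]),TILT,4)])"
```

```text
t 1.77 pos [ 0.4705 -0.1992  0.2702] case [ 0.5562 -0.157   0.0041] roterr_tilt [ 0.     0.5   -0.001] F [ 0.6 -0.2 -0.3] w 0.0429 ff 0.0 q [ 0.37  0.32 -0.11  1.87  0.04  0.96 -1.42]
0 1 lin [0.079, -0.948, 0.132] rot [0.0, 0.06, -0.0]
0 2 lin [0.062, -0.947, 0.14] rot [0.0, 0.059, -0.0]
0 3 lin [0.044, -0.948, 0.147] rot [0.0, 0.06, -0.0]
0 4 lin [0.025, -0.948, 0.152] rot [0.0, 0.06, -0.0]
```

apply_moves:
  linear:
    - [0.016, -0.19, 0.026]
    - [0.032, -0.38, 0.052]
    - [0.047, -0.57, 0.08]
    - [0.063, -0.76, 0.106]
    - [0.079, -0.948, 0.132]
  delta_rot:
    - [0, 0.012, 0]
    - [0, 0.024, 0]
    - [0, 0.036, 0]
    - [0, 0.048, 0]
    - [0, 0.06, 0]

```text
clock: 2.18
position: [0.4862, -0.1055, 0.2569]
tool_rot: [-3.141, -0.127, -0.088]
force: [1.5, 0.1, 0.1]
grip_width: 0.0427
finger_force: 0.0
```

apply_moves:
  linear:
    - [0.012, -0.19, 0.028]
    - [0.025, -0.38, 0.056]
    - [0.037, -0.57, 0.084]
    - [0.05, -0.76, 0.112]
    - [0.062, -0.947, 0.14]
  delta_rot:
    - [0, 0.012, 0]
    - [0, 0.024, 0]
    - [0, 0.036, 0]
    - [0, 0.048, 0]
    - [0, 0.06, 0]

```text
clock: 2.6
position: [0.5024, -0.0119, 0.2438]
tool_rot: [-3.141, -0.252, -0.088]
force: [1.1, -1.1, -0.4]
grip_width: 0.0426
finger_force: 0.0
```

apply_moves:
  linear:
    - [0.009, -0.19, 0.029]
    - [0.018, -0.38, 0.058]
    - [0.026, -0.57, 0.088]
    - [0.035, -0.76, 0.118]
    - [0.044, -0.948, 0.147]
  delta_rot:
    - [0, 0.012, 0]
    - [0, 0.024, 0]
    - [0, 0.036, 0]
    - [0, 0.048, 0]
    - [0, 0.06, 0]

```text
clock: 3.02
position: [0.5187, 0.0818, 0.2307]
tool_rot: [-3.141, -0.378, -0.088]
force: [0.8, -1.2, 0.1]
grip_width: 0.0431
finger_force: 0.0
```

apply_moves:
  linear:
    - [0.005, -0.19, 0.03]
    - [0.01, -0.38, 0.06]
    - [0.015, -0.57, 0.09]
    - [0.02, -0.76, 0.12]
    - [0.025, -0.948, 0.152]
  delta_rot:
    - [0, 0.012, 0]
    - [0, 0.024, 0]
    - [0, 0.036, 0]
    - [0, 0.048, 0]
    - [0, 0.06, 0]

```text
clock: 3.43
position: [0.5287, 0.1434, 0.2161]
tool_rot: [-3.141, -0.448, -0.09]
force: [0.7, 0.3, -1.4]
grip_width: 0.0426
finger_force: 0.0
```

```bash
python3 -c "
from h import *
st(); im,d,c,P=grab('wrist'); C=P@A.T
cv2.imwrite('pics/w1.png',cv2.resize(im[:,:,::-1],(800,600)))
hsv=cv2.cvtColor(im,cv2.COLOR_RGB2HSV); ok=(hsv[...,1]<90)
m=(abs(C[...,0]-.54)<.05)&(abs(C[...,1]-.222)<.03)&(C[...,2]>-.185)&(C[...,2]<-.15)
g=C[m]; print(len(g))
if len(g):
  h=np.histogram(g[:,2],bins=np.arange(-.186,-.15,.002)); print(h[0],h[1][0])
  for a,b in((-.159,-.150),(-.1825,-.176)):
    t=g[(g[:,2]>a)&(g[:,2]<b)]; print(len(t),np.percentile(t,[1,50,99],axis=0).round(4).tolist(), cv2.minAreaRect((t[:,:2]*1000).astype(np.float32)))
m=(C[...,0]<.5345)&(C[...,0]>.48)&(abs(C[...,1]-.142)<.03)&(abs(C[...,2]+.192)<.004)
if m.any(): print('tab',m.sum(),np.percentile(C[m],[1,50,99],axis=0).round(4).tolist())
plan([(W([.559,.222,-.1575]),TILT,1)])
"
```

```text
t 3.43 pos [0.5287 0.1434 0.2161] case [ 0.5548  0.1893 -0.0568] roterr_tilt [ 0.001  0.051 -0.002] F [ 0.7  0.3 -1.4] w 0.0426 ff 0.0 q [-0.84  0.33  0.4   2.18  0.39  0.29 -2.5 ]
795
[  8  27 115 254 171  12   3  10  11   6  11   8   9  13  58  78   1] -0.186
145 [[0.5511, 0.2172, -0.1588], [0.5567, 0.2226, -0.1559], [0.5615, 0.2277, -0.1543]] ((556.3579711914062, 222.26226806640625), (11.139467239379883, 10.938077926635742), 15.444546699523926)
546 [[0.5103, 0.2144, -0.182], [0.528, 0.2217, -0.1789], [0.5638, 0.2302, -0.1765]] ((536.5177612304688, 223.87933349609375), (55.58571243286133, 17.938289642333984), 4.685658931732178)
tab 894 [[0.4994, 0.1271, -0.1938], [0.5185, 0.1432, -0.1914], [0.534, 0.1585, -0.19]]
0 1 lin [0.108, -0.279, 1.0] rot [-0.001, 0.024, 0.002]
```

View pics/w1.png

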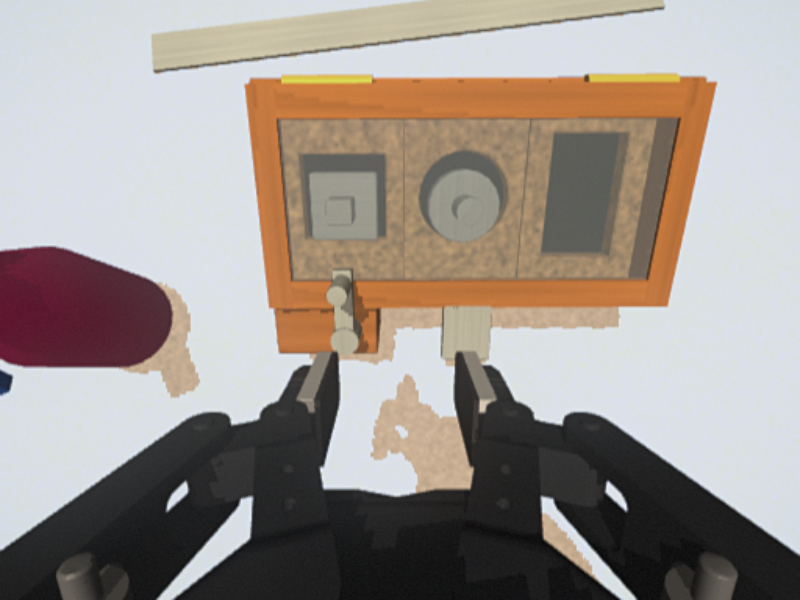

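The wrist view shows the post at (340, 285), the pivot cap at (343, 340), the tab at (467, 330) and the open oblong recess at (580, 190). Joint 7 is at its limit, so I'll turn the tool half a turn; the grasp stays the same.

apply_moves:
  linear:
    - [0, 0, -0.05]
    - [0, 0, -0.1]
    - [0, 0, -0.15]
    - [0, 0, -0.2]
    - [0, 0, -0.2]
  delta_rot:
    - [0, 0, -0.059]
    - [0, 0, -0.118]
    - [0, 0, -0.177]
    - [0, 0, -0.236]
    - [0, 0, -0.295]

```text
clock: 3.9
position: [0.5199, 0.1438, 0.2347]
tool_rot: [2.868, -0.36, 0.584]
force: [0.9, -0.1, 0.2]
grip_width: 0.0425
finger_force: 0.0
```

apply_moves:
  linear:
    - [0, 0, 0]
    - [0, 0, 0]
    - [0, 0, 0]
    - [0, 0, 0]
    - [0, 0, 0]
  delta_rot:
    - [0, 0, -0.059]
    - [0, 0, -0.118]
    - [0, 0, -0.177]
    - [0, 0, -0.236]
    - [0, 0, -0.295]

```text
clock: 4.32
position: [0.5199, 0.1435, 0.234]
tool_rot: [2.716, -0.14, 1.182]
force: [-0.7, -0.2, -0.3]
grip_width: 0.0427
finger_force: 0.0
```

apply_moves:
  linear:
    - [0, 0, 0]
    - [0, 0, 0]
    - [0, 0, 0]
    - [0, 0, 0]
    - [0, 0, 0]
  delta_rot:
    - [0, 0, -0.059]
    - [0, 0, -0.118]
    - [0, 0, -0.177]
    - [0, 0, -0.236]
    - [0, 0, -0.295]

```text
clock: 4.73
position: [0.52, 0.1435, 0.234]
tool_rot: [2.711, 0.123, 1.743]
force: [-0.6, 0.0, -0.0]
grip_width: 0.0425
finger_force: 0.0
```

apply_moves:
  linear:
    - [0, 0, 0]
    - [0, 0, 0]
    - [0, 0, 0]
    - [0, 0, 0]
    - [0, 0, 0]
  delta_rot:
    - [0, 0, -0.059]
    - [0, 0, -0.118]
    - [0, 0, -0.177]
    - [0, 0, -0.236]
    - [0, 0, -0.295]

```text
clock: 5.15
position: [0.52, 0.1435, 0.234]
tool_rot: [2.854, 0.348, 2.337]
force: [-0.4, 0.0, 0.4]
grip_width: 0.0427
finger_force: 0.0
```

apply_moves:
  linear:
    - [0, 0, 0]
    - [0, 0, 0]
    - [0, 0, 0]
    - [0, 0, 0]
    - [0, 0, 0]
  delta_rot:
    - [0, 0, -0.059]
    - [0, 0, -0.118]
    - [0, 0, -0.177]
    - [0, 0, -0.236]
    - [0, 0, -0.295]

```text
clock: 5.57
position: [0.52, 0.1435, 0.2341]
tool_rot: [3.119, 0.447, 3.0]
force: [0.2, 0.0, 0.2]
grip_width: 0.0429
finger_force: 0.0
```

```bash
cat >> h.py <<'E'
TILT=np.stack([-U,cy,-N],1); DOWN=np.stack([-cx,cy,-cz],1)
E
python3 -c "
from h import *
st(); plan([(W([.5575,.222,-.08]),TILT,1),(W([.5575,.222,-.1575]),TILT,1)])"
```

```text
t 5.57 pos [0.52   0.1435 0.2341] case [ 0.5557  0.1887 -0.0368] roterr_tilt [-0.002 -0.052 -0.048] F [0.2 0.  0.2] w 0.0429 ff 0.0 q [-0.27  0.27 -0.3   2.16  0.8   0.48  0.21]
0 1 lin [-0.024, 0.335, 0.43] rot [-0.001, -0.025, -0.023]
1 1 lin [-0.0, 0.0, 0.775] rot [0.0, -0.0, 0.0]
```

apply_moves:
  linear:
    - [-0.005, 0.07, 0.09]
    - [-0.01, 0.14, 0.18]
    - [-0.014, 0.2, 0.26]
    - [-0.019, 0.27, 0.35]
    - [-0.024, 0.335, 0.43]
  delta_rot:
    - [0, -0.005, -0.005]
    - [0, -0.01, -0.01]
    - [0, -0.015, -0.015]
    - [-0.001, -0.02, -0.019]
    - [-0.001, -0.025, -0.023]

```text
clock: 5.98
position: [0.5455, 0.1751, 0.1967]
tool_rot: [3.138, 0.5, 3.047]
force: [0.4, -0.7, 0.9]
grip_width: 0.0427
finger_force: 0.0
```

apply_moves:
  linear:
    - [0, 0, 0.2]
    - [0, 0, 0.4]
    - [0, 0, 0.55]
    - [0, 0, 0.68]
    - [0, 0, 0.77]
  delta_rot:
    - [0, 0, 0]
    - [0, 0, 0]
    - [0, 0, 0]
    - [0, 0, 0]
    - [0, 0, 0]

```text
clock: 6.4
position: [0.5822, 0.1714, 0.1282]
tool_rot: [3.139, 0.499, 3.047]
force: [-0.4, -0.3, 0.5]
grip_width: 0.0428
finger_force: 0.0
```

```bash
python3 -c "
from h import *
st()"
```

```text
t 6.4 pos [0.5822 0.1714 0.1282] case [ 0.5572  0.2219 -0.1583] roterr_tilt [-0.    -0.001 -0.006] F [-0.4 -0.3  0.5] w 0.0428 ff 0.0 q [-0.46  0.54 -0.08  2.11  1.39  0.33 -0.36]
```

apply_moves:
  linear:
    - [0, 0, 0]
    - [0, 0, 0]
    - [0, 0, 0]
    - [0, 0, 0]
    - [0, 0, 0]
  delta_rot:
    - [0, 0, 0]
    - [0, 0, 0]
    - [0, 0, 0]
    - [0, 0, 0]
    - [0, 0, 0]
  gripper: -1
  force: 30

```text
clock: 6.82
position: [0.5818, 0.1721, 0.1299]
tool_rot: [3.138, 0.5, 3.047]
force: [0.4, 0.7, -3.6]
grip_width: 0.0105
finger_force: 29.2
```

apply_moves:
  linear:
    - [0.005, 0.061, 0]
    - [0.019, 0.12, 0]
    - [0.043, 0.175, 0]
    - [0.075, 0.227, 0]
    - [0.115, 0.273, 0]
  delta_rot:
    - [0, 0, 0]
    - [0, 0, 0]
    - [0, 0, 0]
    - [0, 0, 0]
    - [0, 0, 0]

```text
clock: 7.23
position: [0.5747, 0.1994, 0.1245]
tool_rot: [3.139, 0.501, 3.046]
force: [1.2, -2.2, 7.3]
grip_width: 0.0106
finger_force: 30.5
```

```bash
python3 -c "
from h import *
st()"
```

```text
t 7.23 pos [0.5747 0.1994 0.1245] case [ 0.5467  0.2492 -0.1568] roterr_tilt [-0.002  0.001 -0.007] F [ 1.2 -2.2  7.3] w 0.0106 ff 30.5 q [-0.51  0.56 -0.1   2.1   1.37  0.36 -0.4 ]
```

apply_moves:
  linear:
    - [0.047, 0.038, 0]
    - [0.099, 0.069, 0]
    - [0.156, 0.091, 0]
    - [0.215, 0.104, 0]
    - [0.29, 0.107, 0]
  delta_rot:
    - [0, 0, 0]
    - [0, 0, 0]
    - [0, 0, 0]
    - [0, 0, 0]
    - [0, 0, 0]

```text
clock: 7.65
position: [0.5505, 0.2131, 0.1107]
tool_rot: [3.138, 0.501, 3.046]
force: [0.9, -2.4, 1.0]
grip_width: 0.0107
finger_force: 30.0
```

apply_moves:
  linear:
    - [0.02, 0, 0]
    - [0.02, 0, 0]
    - [0.02, 0, 0]
    - [0.02, 0, 0]
    - [0.02, 0, 0]
  delta_rot:
    - [0, 0, 0]
    - [0, 0, 0]
    - [0, 0, 0]
    - [0, 0, 0]
    - [0, 0, 0]

```text
clock: 8.07
position: [0.5488, 0.2134, 0.1097]
tool_rot: [3.138, 0.501, 3.047]
force: [1.3, -2.8, 5.8]
grip_width: 0.0106
finger_force: 30.4
```

```bash
python3 -c "
from h import *
st()"
```

```text
t 8.07 pos [0.5488 0.2134 0.1097] case [ 0.5159  0.2608 -0.1569] roterr_tilt [ 0.     0.001 -0.006] F [ 1.3 -2.8  5.8] w 0.0106 ff 30.4 q [-0.56  0.57 -0.1   2.15  1.5   0.38 -0.58]
```

apply_moves:
  linear:
    - [0.02, 0, 0]
    - [0.04, 0, 0]
    - [0.05, 0, 0]
    - [0.05, 0, 0]
    - [0.05, 0, 0]
  delta_rot:
    - [0, 0, 0]
    - [0, 0, 0]
    - [0, 0, 0]
    - [0, 0, 0]
    - [0, 0, 0]

```text
clock: 8.48
position: [0.5453, 0.2136, 0.1076]
tool_rot: [3.138, 0.502, 3.046]
force: [8.2, -2.2, 3.9]
grip_width: 0.0106
finger_force: 30.2
```

```bash
python3 -c "
from h import *
st(); im,d,c,P=grab('top'); C=P@A.T
m=(abs(C[...,0]-.53)<.05)&(abs(C[...,1]-.235)<.06)&(C[...,2]>-.185)&(C[...,2]<-.11)
cv2.imwrite('pics/t2.png',cv2.resize(im[130:220,165:285,::-1],(720,540),interpolation=cv2.INTER_CUBIC))
"
```

```text
t 8.48 pos [0.5453 0.2136 0.1076] case [ 0.5118  0.2607 -0.1569] roterr_tilt [-0.     0.002 -0.007] F [ 8.2 -2.2  3.9] w 0.0106 ff 30.2 q [-0.57  0.57 -0.1   2.16  1.52  0.38 -0.61]
```

View pics/t2.png

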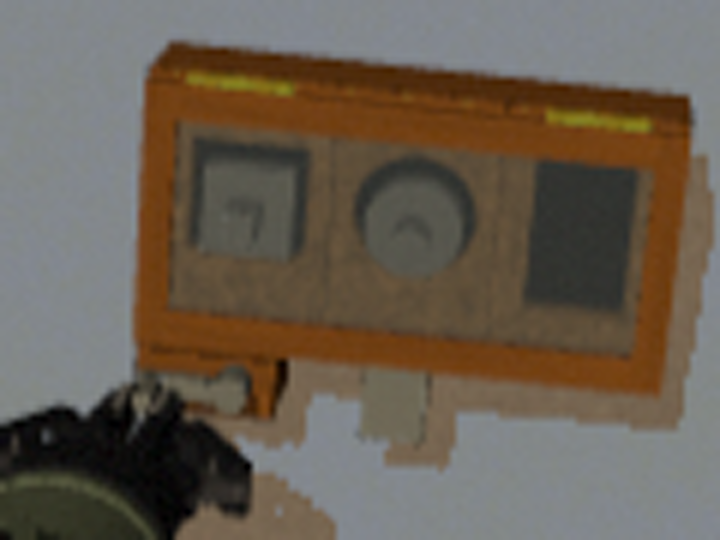

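The crop shows the lever lying along the front edge at (150–240, 385), and the force rose to 8 N at the stop. The latch is fully aside, so I'll release it and go to the tab.

```bash
python3 -c "
from h import *
plan([(W([.512,.2605,-.095]),TILT,1),(W([.509,.185,-.12]),TILT,1),(W([.509,.143,-.15]),TILT,1),(W([.509,.143,-.1955]),TILT,1)])"
```

```text
0 1 lin [-0.003, -0.002, -0.619] rot [-0.0, 0.001, -0.003]
1 1 lin [0.03, -0.755, 0.25] rot [-0.0, -0.0, -0.0]
2 1 lin [-0.0, -0.42, 0.3] rot [-0.0, -0.0, -0.0]
3 1 lin [-0.0, 0.0, 0.455] rot [-0.0, -0.0, -0.0]
```

apply_moves:
  linear:
    - [0, 0, 0]
    - [0, 0, 0]
    - [0, 0, -0.15]
    - [0, 0, -0.4]
    - [0, 0, -0.62]
  delta_rot:
    - [0, 0, 0]
    - [0, 0, 0]
    - [0, 0, 0]
    - [0, 0, 0]
    - [0, 0, 0]
  gripper: 0.32

```text
clock: 8.95
position: [0.5133, 0.2165, 0.1613]
tool_rot: [3.139, 0.498, 3.048]
force: [0.8, -0.7, 0.1]
grip_width: 0.0567
finger_force: 0.0
```

apply_moves:
  linear:
    - [0, -0.15, 0]
    - [0.01, -0.3, 0.06]
    - [0.02, -0.45, 0.12]
    - [0.03, -0.6, 0.18]
    - [0.03, -0.75, 0.25]
  delta_rot:
    - [0, 0, 0]
    - [0, 0, 0]
    - [0, 0, 0]
    - [0, 0, 0]
    - [0, 0, 0]

```text
clock: 9.37
position: [0.5162, 0.1407, 0.1373]
tool_rot: [3.138, 0.499, 3.048]
force: [1.0, -0.5, -0.2]
grip_width: 0.0563
finger_force: 0.0
```

```bash
python3 -c "
from h import *
st();plan([(W([.509,.143,-.15]),TILT,1),(W([.509,.143,-.1955]),TILT,1)])"
```

```text
t 9.37 pos [0.5162 0.1407 0.1373] case [ 0.5063  0.1855 -0.1201] roterr_tilt [ 0.001 -0.001 -0.005] F [ 1.  -0.5 -0.2] w 0.0563 ff 0.0 q [-0.49  0.45 -0.07  2.29  1.62  0.31 -0.62]
0 1 lin [-0.03, -0.425, 0.299] rot [0.001, -0.0, -0.002]
1 1 lin [-0.0, 0.0, 0.455] rot [-0.0, -0.0, -0.0]
```

apply_moves:
  linear:
    - [-0.005, -0.1, 0.06]
    - [-0.01, -0.2, 0.12]
    - [-0.02, -0.3, 0.18]
    - [-0.03, -0.38, 0.24]
    - [-0.03, -0.425, 0.3]
  delta_rot:
    - [0, 0, 0]
    - [0, 0, 0]
    - [0, 0, 0]
    - [0, 0, -0.001]
    - [0, 0, -0.002]

```text
clock: 9.78
position: [0.5297, 0.0963, 0.1123]
tool_rot: [3.14, 0.499, 3.051]
force: [-0.1, 0.2, 0.4]
grip_width: 0.0562
finger_force: 0.0
```

apply_moves:
  linear:
    - [0, 0, 0.12]
    - [0, 0, 0.24]
    - [0, 0, 0.36]
    - [0, 0, 0.455]
    - [0, 0, 0.455]
  delta_rot:
    - [0, 0, 0]
    - [0, 0, 0]
    - [0, 0, 0]
    - [0, 0, 0]
    - [0, 0, 0]

```text
clock: 10.2
position: [0.5514, 0.0949, 0.0711]
tool_rot: [3.141, 0.498, 3.052]
force: [-0.9, -0.9, -0.3]
grip_width: 0.0564
finger_force: 0.0
```

apply_moves:
  linear:
    - [0, 0, 0]
    - [0, 0, 0]
    - [0, 0, 0]
    - [0, 0, 0]
    - [0, 0, 0]
  delta_rot:
    - [0, 0, 0]
    - [0, 0, 0]
    - [0, 0, 0]
    - [0, 0, 0]
    - [0, 0, 0]
  gripper: -1
  force: 40

```text
clock: 10.62
position: [0.5511, 0.0947, 0.0731]
tool_rot: [3.141, 0.5, 3.052]
force: [-3.5, -3.5, 1.6]
grip_width: 0.031
finger_force: 39.4
```

```bash
python3 -c "
from h import *
st()
r=np.hypot(.158,.004);h=np.array([.667,.143,-.1995])
def tab(q): return h+[-.158*np.cos(q)+.004*np.sin(q),0,.158*np.sin(q)+.004*np.cos(q)]
w=[(W(tab(q)),TILT,1) for q in np.arange(.1,1.75,.1)]
plan(w)
"
```

```text
t 10.62 pos [0.5511 0.0947 0.0731] case [ 0.5095  0.1427 -0.195 ] roterr_tilt [-0.001 -0.    -0.002] F [-3.5 -3.5  1.6] w 0.031 ff 39.4 q [-0.24  0.62 -0.21  2.26  2.07  0.39 -0.92]
0 1 lin [-0.007, 0.003, -0.152] rot [-0.0, -0.0, -0.001]
1 1 lin [-0.028, -0.0, -0.156] rot [-0.0, -0.0, 0.0]
2 1 lin [-0.042, -0.0, -0.152] rot [-0.0, -0.0, 0.0]
3 1 lin [-0.058, -0.001, -0.147] rot [-0.0, -0.0, 0.0]
4 1 lin [-0.073, 0.0, -0.14] rot [-0.0, -0.0, 0.0]
5 1 lin [-0.086, 0.0, -0.133] rot [-0.0, -0.0, 0.0]
6 1 lin [-0.098, 0.0, -0.123] rot [-0.0, -0.0, 0.0]
7 1 lin [-0.111, -0.0, -0.113] rot [-0.0, -0.0, 0.0]
8 1 lin [-0.121, -0.0, -0.101] rot [-0.0, -0.0, 0.0]
9 1 lin [-0.131, -0.0, -0.089] rot [-0.0, -0.0, 0.0]
10 1 lin [-0.139, -0.0, -0.075] rot [-0.0, -0.0, 0.0]
11 1 lin [-0.146, -0.0, -0.061] rot [-0.0, -0.0, 0.0]
12 1 lin [-0.151, -0.001, -0.046] rot [-0.0, -0.0, 0.0]
13 1 lin [-0.155, 0.0, -0.031] rot [-0.0, -0.0, 0.0]
14 1 lin [-0.157, 0.0, -0.015] rot [-0.0, -0.0, 0.0]
15 1 lin [-0.158, 0.0, 0.001] rot [-0.0, -0.0, 0.0]
16 1 lin [-0.157, 0.0, 0.016] rot [-0.0, -0.0, 0.0]
```

apply_moves:
  linear:
    - [-0.007, 0, -0.152]
    - [-0.035, 0, -0.308]
    - [-0.077, 0, -0.46]
    - [-0.135, 0, -0.607]
    - [-0.208, 0, -0.747]
  delta_rot:
    - [0, 0, 0]
    - [0, 0, 0]
    - [0, 0, 0]
    - [0, 0, 0]
    - [0, 0, 0]

```text
clock: 11.03
position: [0.5335, 0.0963, 0.1493]
tool_rot: [3.139, 0.5, 3.051]
force: [1.3, -11.7, -7.2]
grip_width: 0.0308
finger_force: 40.7
```

```bash
python3 -c "
from h import *
st()"
```

```text
t 11.03 pos [0.5335 0.0963 0.1493] case [ 0.5306  0.1428 -0.1197] roterr_tilt [ 0.001  0.    -0.003] F [  1.3 -11.7  -7.2] w 0.0308 ff 40.7 q [-0.46  0.43  0.05  2.28  1.64  0.22 -0.53]
```

apply_moves:
  linear:
    - [-0.086, -0.005, -0.133]
    - [-0.184, -0.005, -0.256]
    - [-0.295, -0.005, -0.369]
    - [-0.416, -0.005, -0.47]
    - [-0.547, -0.005, -0.559]
  delta_rot:
    - [0, 0, 0]
    - [0, 0, 0]
    - [0, 0, 0]
    - [0, 0, 0]
    - [0, 0, 0]

```text
clock: 11.45
position: [0.5541, 0.0943, 0.2245]
tool_rot: [3.141, 0.498, 3.053]
force: [12.5, -5.5, -13.0]
grip_width: 0.0309
finger_force: 41.3
```

```bash
python3 -c "
from h import *
st()"
```

```text
t 11.45 pos [0.5541 0.0943 0.2245] case [ 0.5847  0.1427 -0.0636] roterr_tilt [ 0.    -0.002 -0.   ] F [ 12.5  -5.5 -13. ] w 0.0309 ff 41.3 q [-0.33  0.3  -0.09  2.17  0.87  0.33  0.3 ]
```

apply_moves:
  linear:
    - [-0.139, 0, -0.075]
    - [-0.285, 0, -0.136]
    - [-0.436, 0, -0.182]
    - [-0.591, 0, -0.213]
    - [-0.748, 0, -0.228]
  delta_rot:
    - [0, 0, 0]
    - [0, 0, 0]
    - [0, 0, 0]
    - [0, 0, 0]
    - [0, 0, 0]

```text
clock: 11.87
position: [0.6089, 0.0894, 0.2803]
tool_rot: [3.14, 0.499, 3.052]
force: [-4.1, 0.5, -4.1]
grip_width: 0.0311
finger_force: 41.6
```

apply_moves:
  linear:
    - [-0.158, 0, 0]
    - [-0.24, 0, 0.008]
    - [-0.3, 0, 0.015]
    - [-0.325, 0, 0.018]
    - [-0.325, 0, 0.018]
  delta_rot:
    - [0, 0, 0]
    - [0, 0, 0]
    - [0, 0, 0]
    - [0, 0, 0]
    - [0, 0, 0]

```text
clock: 12.28
position: [0.6391, 0.0868, 0.2944]
tool_rot: [3.14, 0.501, 3.052]
force: [-3.7, -0.1, 7.1]
grip_width: 0.0309
finger_force: 38.8
```

```bash
python3 -c "
from h import *
st()"
```

```text
t 12.28 pos [0.6391 0.0868 0.2944] case [ 0.6931  0.1427 -0.0432] roterr_tilt [ 0.001  0.001 -0.002] F [-3.7 -0.1  7.1] w 0.0309 ff 38.8 q [-0.13  0.33 -0.24  1.9   0.57  0.52  0.7 ]
```

apply_moves:
  linear:
    - [-0.015, 0, 0.003]
    - [-0.03, 0, 0.005]
    - [-0.045, 0, 0.008]
    - [-0.045, 0, 0.008]
    - [-0.045, 0, 0.008]
  delta_rot:
    - [0, 0, 0]
    - [0, 0, 0]
    - [0, 0, 0]
    - [0, 0, 0]
    - [0, 0, 0]

```text
clock: 12.7
position: [0.6429, 0.0866, 0.2956]
tool_rot: [3.14, 0.501, 3.052]
force: [-5.5, -1.3, 7.0]
grip_width: 0.0312
finger_force: 38.9
```

```bash
python3 -c "
from h import *
st()"
```

```text
t 12.7 pos [0.6429 0.0866 0.2956] case [ 0.6971  0.1427 -0.0439] roterr_tilt [ 0.001  0.001 -0.001] F [-5.5 -1.3  7. ] w 0.0312 ff 38.9 q [-0.13  0.33 -0.24  1.89  0.57  0.53  0.71]
```

apply_moves:
  linear:
    - [-0.02, 0, 0.004]
    - [-0.04, 0, 0.008]
    - [-0.06, 0, 0.012]
    - [-0.08, 0, 0.016]
    - [-0.08, 0, 0.016]
  delta_rot:
    - [0, 0, 0]
    - [0, 0, 0]
    - [0, 0, 0]
    - [0, 0, 0]
    - [0, 0, 0]

```text
clock: 13.12
position: [0.6502, 0.0859, 0.2977]
tool_rot: [3.141, 0.5, 3.052]
force: [-10.6, 0.1, 7.9]
grip_width: 0.0309
finger_force: 39.1
```

```bash
python3 -c "
from h import *
st(); ims=[]
for n in ['top','scene']:
    im,d,c,P=grab(n); C=P@A.T; ims.append(im); np.savez(n+'2.npz',im=im,P=P)
    m=(abs(C[...,1]-.142)<.125)&(abs(C[...,1]-.142)>.06)&(C[...,2]>-.17)&(C[...,2]<-.06)&(C[...,0]>.64)&(C[...,0]<.72)
    g=C[m]; print(n,len(g), np.polyfit(g[:,2],g[:,0],1) if len(g)>20 else '')
cv2.imwrite('pics/o1.png',np.hstack([cv2.resize(ims[0][110:230,165:285,::-1],(400,400)),cv2.resize(ims[1][120:270,210:360,::-1],(400,400))]))
"
```

```text
t 13.12 pos [0.6502 0.0859 0.2977] case [ 0.7045  0.1427 -0.0456] roterr_tilt [ 0.    -0.    -0.001] F [-10.6   0.1   7.9] w 0.0309 ff 39.1 q [-0.12  0.34 -0.24  1.87  0.56  0.54  0.73]
top 310 [0.11592572 0.69779455]
scene 2548 [0.14478339 0.70170688]
```

View pics/o1.png

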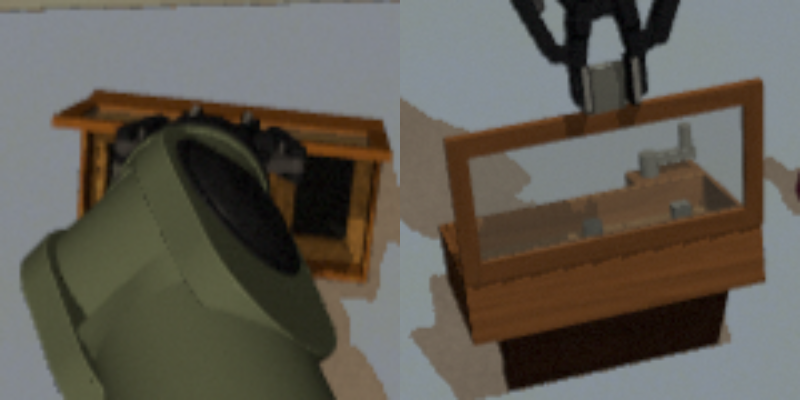

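The lid leans 0.145 past the normal (about 1.71 rad), and the force builds against the stop, so it's fully open. Next I'll release the tab and fetch the weight.

```bash
cat >> h.py <<'E'
wy=-.015; WD=np.stack([[-np.cos(wy),-np.sin(wy),0],[-np.sin(wy),np.cos(wy),0],[0,0,-1]],1)
E
python3 - <<'E'
from h import *
P=np.load('scene.npz')['P']
m=(abs(P[...,0]-.4547)<.06)&(abs(P[...,1]+.256)<.04)
for a,b in((.013,.06),(.03,.06)):
    Q=P[m&(P[...,2]>a)&(P[...,2]<b)]; print(len(Q),cv2.minAreaRect((Q[:,:2]*1000).astype(np.float32)),Q[:,2].max())
plan([(W([.685,.1427,.035]),TILT,1),(W([.6,.06,.06]),TILT,1),([.4547,-.256,.18],WD,4),([.4547,-.256,.1],WD,1),([.4547,-.256,.04],WD,1)])
E
```

```text
315 ((457.12396240234375, -258.1827392578125), (35.98392868041992, 72.58272552490234), 88.83686828613281) 0.048660479431927306
79 ((456.97137451171875, -258.2886047363281), (11.955312728881836, 42.413238525390625), 87.81976318359375) 0.048660479431927306
0 1 lin [0.195, 0.0, -0.806] rot [0.0, 0.0, -0.001]
1 1 lin [0.851, -0.826, -0.25] rot [0.0, 0.0, 0.0]
2 1 lin [0.242, -0.688, 0.325] rot [-0.002, 0.06, -0.008]
2 2 lin [0.211, -0.685, 0.35] rot [-0.002, 0.059, -0.009]
2 3 lin [0.179, -0.683, 0.371] rot [-0.002, 0.06, -0.008]
2 4 lin [0.142, -0.682, 0.389] rot [-0.003, 0.06, -0.009]
3 1 lin [-0.0, -0.0, 0.8] rot [0.0, -0.0, 0.0]
4 1 lin [-0.001, -0.001, 0.6] rot [0.0, -0.0, 0.0]
```

apply_moves:
  linear:
    - [0.05, 0, 0]
    - [0.08, 0, 0]
    - [0.1, 0, -0.1]
    - [0.12, 0, -0.3]
    - [0.14, 0, -0.5]
  delta_rot:
    - [0, 0, 0]
    - [0, 0, 0]
    - [0, 0, 0]
    - [0, 0, 0]
    - [0, 0, 0]
  gripper: 0.32

```text
clock: 13.63
position: [0.6138, 0.089, 0.3348]
tool_rot: [3.141, 0.499, 3.052]
force: [0.1, -0.5, 0.7]
grip_width: 0.0562
finger_force: 0.0
```

Run:
```python
from h import *
st()
plan([(W([.64,.08,.06]),TILT,1),([.4547,-.256,.18],WD,4),([.4547,-.256,.1],WD,1),([.4547,-.256,.04],WD,1)])
```

```text
t 13.63 pos [0.6138 0.089  0.3348] case [0.6902 0.1425 0.0045] roterr_tilt [ 0.    -0.001 -0.001] F [ 0.1 -0.5  0.7] w 0.0562 ff 0.0 q [-0.11  0.24 -0.28  1.91  0.5   0.6   0.76]
0 1 lin [0.502, -0.626, -0.555] rot [0.0, -0.001, -0.0]
1 1 lin [0.341, -0.738, 0.324] rot [-0.002, 0.06, -0.009]
1 2 lin [0.311, -0.733, 0.363] rot [-0.002, 0.06, -0.008]
1 3 lin [0.276, -0.73, 0.396] rot [-0.002, 0.059, -0.009]
1 4 lin [0.239, -0.727, 0.425] rot [-0.003, 0.06, -0.009]
2 1 lin [-0.0, -0.001, 0.8] rot [0.0, 0.0, 0.0]
3 1 lin [-0.0, -0.0, 0.6] rot [0.0, 0.0, 0.0]
```

apply_moves:
  linear:
    - [0.06, 0, -0.15]
    - [0.15, -0.1, -0.3]
    - [0.26, -0.27, -0.4]
    - [0.38, -0.45, -0.48]
    - [0.5, -0.626, -0.555]
  delta_rot:
    - [0, 0, 0]
    - [0, 0, 0]
    - [0, 0, 0]
    - [0, 0, 0]
    - [0, 0, 0]
  gripper: 0
  force: 100

```text
clock: 14.05
position: [0.5378, 0.0323, 0.3599]
tool_rot: [3.14, 0.501, 3.052]
force: [-0.0, 0.0, -0.9]
grip_width: 0.0429
finger_force: 0.0
```

apply_moves:
  linear:
    - [0.068, -0.148, 0.065]
    - [0.136, -0.295, 0.13]
    - [0.205, -0.443, 0.195]
    - [0.273, -0.59, 0.26]
    - [0.341, -0.738, 0.324]
  delta_rot:
    - [0, 0.012, -0.002]
    - [-0.001, 0.024, -0.004]
    - [-0.001, 0.036, -0.005]
    - [-0.002, 0.048, -0.007]
    - [-0.002, 0.06, -0.009]

```text
clock: 14.47
position: [0.5175, -0.04, 0.3146]
tool_rot: [-3.138, 0.374, 3.073]
force: [0.9, 0.6, -0.0]
grip_width: 0.0427
finger_force: 0.0
```

apply_moves:
  linear:
    - [0.062, -0.147, 0.073]
    - [0.124, -0.293, 0.145]
    - [0.187, -0.44, 0.218]
    - [0.249, -0.586, 0.29]
    - [0.311, -0.733, 0.363]
  delta_rot:
    - [0, 0.012, -0.002]
    - [-0.001, 0.024, -0.004]
    - [-0.001, 0.036, -0.005]
    - [-0.002, 0.048, -0.007]
    - [-0.002, 0.06, -0.009]

```text
clock: 14.88
position: [0.4968, -0.1121, 0.2696]
tool_rot: [-3.137, 0.248, 3.092]
force: [1.2, -0.2, 0.5]
grip_width: 0.0429
finger_force: 0.0
```

apply_moves:
  linear:
    - [0.055, -0.146, 0.079]
    - [0.11, -0.292, 0.158]
    - [0.166, -0.438, 0.238]
    - [0.221, -0.584, 0.317]
    - [0.276, -0.73, 0.396]
  delta_rot:
    - [0, 0.012, -0.002]
    - [-0.001, 0.024, -0.004]
    - [-0.001, 0.036, -0.005]
    - [-0.002, 0.048, -0.007]
    - [-0.002, 0.06, -0.009]

```text
clock: 15.3
position: [0.4762, -0.1844, 0.2248]
tool_rot: [-3.137, 0.122, 3.111]
force: [-0.1, 0.3, 1.2]
grip_width: 0.0428
finger_force: 0.0
```

apply_moves:
  linear:
    - [0.048, -0.145, 0.085]
    - [0.096, -0.29, 0.17]
    - [0.143, -0.436, 0.255]
    - [0.19, -0.58, 0.34]
    - [0.239, -0.727, 0.425]
  delta_rot:
    - [0, 0.012, -0.002]
    - [-0.001, 0.024, -0.004]
    - [-0.001, 0.036, -0.005]
    - [-0.002, 0.048, -0.007]
    - [-0.003, 0.06, -0.009]

```text
clock: 15.72
position: [0.4555, -0.2566, 0.18]
tool_rot: [3.141, -0.003, 3.129]
force: [-0.2, -0.1, 1.0]
grip_width: 0.0429
finger_force: 0.0
```

Run:
```python
from h import *
st()
im,d,c,P=grab('wrist')
m=(abs(P[...,0]-.4547)<.06)&(abs(P[...,1]+.256)<.04)
for a,b in((.013,.06),(.035,.06)):
    Q=P[m&(P[...,2]>a)&(P[...,2]<b)]; print(len(Q),cv2.minAreaRect((Q[:,:2]*1000).astype(np.float32)) if len(Q)>5 else '',np.median(Q[:,2]))
im,d,c,P=grab('top'); C=P@A.T; np.savez('top3.npz',im=im,P=P)
m=(abs(C[...,1]-.059)<.03)&(abs(C[...,0]-.61)<.05)&(C[...,2]<-.2)
print(np.histogram(C[m][:,2],bins=np.arange(-.26,-.2,.003)))
f=C[m&(C[...,2]<-.235)]; print('floor',len(f),np.percentile(f,[1,50,99],axis=0).round(4).tolist())
s=C[m&(C[...,2]>-.235)]; print('top',np.median(s[:,2]))
cv2.imwrite('pics/r1.png',cv2.resize(im[125:215,170:295,::-1],(750,540),interpolation=cv2.INTER_CUBIC))
plan([([.4558,-.257,.1],WD,1),([.4558,-.257,.04],WD,1)])
```

```text
t 15.72 pos [ 0.4555 -0.2566  0.18  ] case [ 0.5043 -0.2155 -0.0703] roterr_tilt [ 0.02  -0.503  0.074] F [-0.2 -0.1  1. ] w 0.0429 ff 0.0 q [ 0.51  0.46 -0.14  1.93  0.09  0.77  1.87]
1985 ((454.4645690917969, -257.7827453613281), (36.045249938964844, 69.98760223388672), 88.04183197021484) 0.01844845922121735
465 ((454.105224609375, -257.6786804199219), (11.869667053222656, 39.82133865356445), 87.594482421875) 0.044166895502601056
(array([  0,   0,  14,  86, 179, 113,  13,  12,  33,  37,   7,   1,   0,
         0,   0,   0,   0,   0,   0]), array([-0.26 , -0.257, -0.254, -0.251, -0.248, -0.245, -0.242, -0.239,
       -0.236, -0.233, -0.23 , -0.227, -0.224, -0.221, -0.218, -0.215,
       -0.212, -0.209, -0.206, -0.203]))
floor 501 [[0.5607, 0.032, -0.364], [0.6049, 0.0603, -0.2467], [0.6594, 0.0873, -0.2355]]
top -0.23245832346155942
0 1 lin [-0.014, 0.007, 0.791] rot [0.0, -0.002, 0.0]
1 1 lin [-0.0, -0.001, 0.6] rot [0.0, -0.0, 0.0]
```

View pics/r1.png

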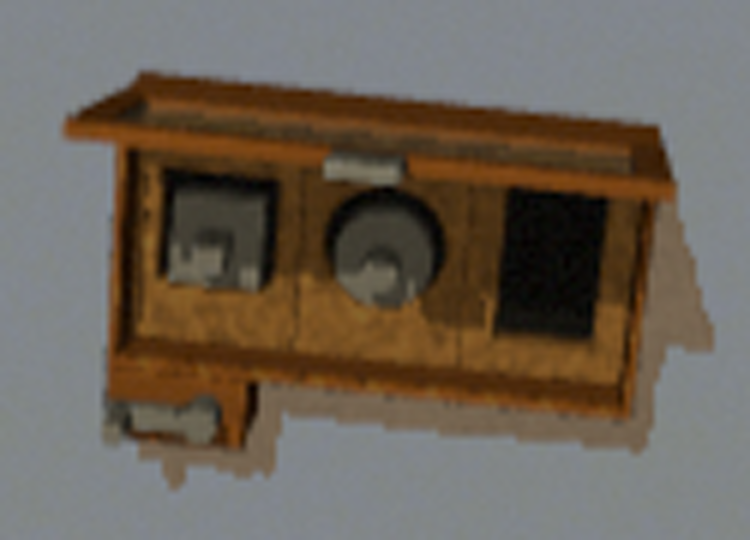

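The crop shows the lid open, the lever along the front edge and the weights in place. The black oblong recess is at (495–605, 190–335).

apply_moves:
  linear:
    - [0, -0.002, 0.2]
    - [0.005, -0.004, 0.4]
    - [0.008, -0.006, 0.6]
    - [0.01, -0.008, 0.75]
    - [0.01, -0.008, 0.9]
  delta_rot:
    - [0, 0, 0.002]
    - [0, -0.001, 0.004]
    - [0, -0.002, 0.006]
    - [0, -0.002, 0.008]
    - [0, -0.002, 0.009]

```text
clock: 16.23
position: [0.4546, -0.2562, 0.0897]
tool_rot: [3.141, 0.002, 3.11]
force: [0.6, -0.3, 0.6]
grip_width: 0.0428
finger_force: 0.0
```

apply_moves:
  linear:
    - [0, 0, 0.15]
    - [0, 0, 0.27]
    - [0, 0, 0.37]
    - [0, 0, 0.44]
    - [0, 0, 0.495]
  delta_rot:
    - [0, 0, 0]
    - [0, 0, 0]
    - [0, 0, 0]
    - [0, 0, 0]
    - [0, 0, 0]

```text
clock: 16.65
position: [0.4547, -0.2566, 0.0401]
tool_rot: [3.141, 0.002, 3.11]
force: [-1.4, 0.4, 0.3]
grip_width: 0.0426
finger_force: 0.0
```

Run:
```python
from h import *
st()
z=np.load('top3.npz'); im,P=z['im'],z['P']; C=P@A.T; v=im.max(2)
m=(abs(C[...,1]-.059)<.04)&(abs(C[...,0]-.61)<.07)&(v<45)
n,l,s_,c_=cv2.connectedComponentsWithStats(m.astype(np.uint8)); k=1+s_[1:,4].argmax(); print(s_[k])
vv,uu=np.where(l==k); K,Rw,t=cam('top')
r=np.stack([(uu-K[0,2])/K[0,0],(vv-K[1,2])/K[1,1],np.ones(len(uu))],1)@Rw.T
for nn in(-.2325,-.2465):
    s=(nn-N@t)/(r@N); X=(t+r*s[:,None])@A.T; print(nn,cv2.minAreaRect((X[:,:2]*1000).astype(np.float32)),np.percentile(X[:,:2],[1,99],axis=0).round(4).tolist())
f=C[l==k]; f=f[f[:,2]<-.243]; print(np.percentile(f,[2,50,98],axis=0).round(4).tolist())
```

```text
t 16.65 pos [ 0.4547 -0.2566  0.0401] case [ 0.4365 -0.2157 -0.1927] roterr_tilt [ 0.015 -0.498  0.055] F [-1.4  0.4  0.3] w 0.0426 ff 0.0 q [ 0.48  0.69 -0.1   2.    0.14  0.46  1.81]
[253 156  18  25 391]
-0.2325 ((603.1535034179688, 60.455543518066406), (73.25081634521484, 49.91449737548828), 0.33601486682891846) [[0.5676, 0.0362], [0.6392, 0.0849]]
-0.2465 ((598.8882446289062, 60.30903625488281), (74.1181640625, 50.50550842285156), 0.3360529839992523) [[0.563, 0.0358], [0.6354, 0.0851]]
[[0.5637, 0.0366, -0.2519], [0.5985, 0.061, -0.2466], [0.6343, 0.0843, -0.2433]]
```

apply_moves:
  linear:
    - [0, 0, 0]
    - [0, 0, 0]
    - [0, 0, 0]
    - [0, 0, 0]
    - [0, 0, 0]
  delta_rot:
    - [0, 0, 0]
    - [0, 0, 0]
    - [0, 0, 0]
    - [0, 0, 0]
    - [0, 0, 0]
  gripper: -1
  force: 100

```text
clock: 17.07
position: [0.4548, -0.2571, 0.0409]
tool_rot: [3.141, 0.002, 3.11]
force: [-0.7, 0.8, 8.0]
grip_width: 0.0101
finger_force: 99.0
```

apply_moves:
  linear:
    - [0, 0, -0.05]
    - [0, 0, -0.15]
    - [0, 0, -0.3]
    - [0, 0, -0.45]
    - [0, 0, -0.6]
  delta_rot:
    - [0, 0, 0]
    - [0, 0, 0]
    - [0, 0, 0]
    - [0, 0, 0]
    - [0, 0, 0]

```text
clock: 17.48
position: [0.4542, -0.257, 0.1016]
tool_rot: [3.141, 0.001, 3.11]
force: [1.1, 0.2, -3.8]
grip_width: 0.0099
finger_force: 97.8
```

Run:
```python
from h import *
st()
print(W([.603,.0603,-.11]))
plan([([.47,-.2,.22],WD,1),(W([.603,.0603,-.08]),TILT,4),(W([.603,.0603,-.15]),TILT,1),(W([.603,.0603,-.204]),TILT,1)])
```

```text
t 17.48 pos [ 0.4542 -0.257   0.1016] case [ 0.4657 -0.2161 -0.1386] roterr_tilt [ 0.015 -0.499  0.055] F [ 1.1  0.2 -3.8] w 0.0099 ff 97.8 q [ 0.49  0.58 -0.12  1.98  0.12  0.59  1.83]
[0.58497459 0.00892318 0.1925422 ]
0 1 lin [-0.141, 0.575, -1.183] rot [0.0, 0.001, -0.008]
1 1 lin [-0.244, 0.529, 0.003] rot [0.002, -0.06, 0.009]
1 2 lin [-0.231, 0.534, 0.03] rot [0.002, -0.06, 0.008]
1 3 lin [-0.217, 0.538, 0.057] rot [0.003, -0.059, 0.008]
1 4 lin [-0.2, 0.542, 0.079] rot [0.002, -0.06, 0.009]
2 1 lin [0.0, -0.0, 0.7] rot [0.0, -0.0, 0.0]
3 1 lin [0.0, -0.0, 0.54] rot [0.0, -0.0, 0.0]
```

apply_moves:
  linear:
    - [-0.02, 0.08, -0.2]
    - [-0.05, 0.18, -0.4]
    - [-0.08, 0.3, -0.6]
    - [-0.11, 0.44, -0.8]
    - [-0.14, 0.575, -1.0]
  delta_rot:
    - [0, 0, 0]
    - [0, 0, 0]
    - [0, 0, 0]
    - [0, 0, 0]
    - [0, 0, 0]

```text
clock: 17.9
position: [0.4698, -0.1994, 0.2021]
tool_rot: [3.141, 0.001, 3.11]
force: [0.6, -0.9, -4.5]
grip_width: 0.0101
finger_force: 97.8
```

Run:
```python
from h import *
st()
plan([(W([.603,.0603,-.08]),TILT,4),(W([.603,.0603,-.15]),TILT,1),(W([.603,.0603,-.204]),TILT,1)])
```

```text
t 17.9 pos [ 0.4698 -0.1994  0.2021] case [ 0.523  -0.1573 -0.0554] roterr_tilt [ 0.015 -0.499  0.055] F [ 0.6 -0.9 -4.5] w 0.0101 ff 97.8 q [ 0.4   0.41 -0.15  1.94  0.08  0.8   1.75]
0 1 lin [-0.235, 0.532, -0.041] rot [0.002, -0.06, 0.007]
0 2 lin [-0.231, 0.535, -0.014] rot [0.001, -0.059, 0.006]
0 3 lin [-0.225, 0.538, 0.013] rot [0.002, -0.06, 0.007]
0 4 lin [-0.213, 0.541, 0.038] rot [0.002, -0.059, 0.006]
1 1 lin [-0.0, -0.0, 0.7] rot [-0.0, -0.0, 0.0]
2 1 lin [-0.0, 0.0, 0.54] rot [-0.0, -0.0, 0.0]
```

apply_moves:
  linear:
    - [-0.047, 0.106, -0.008]
    - [-0.094, 0.213, -0.016]
    - [-0.141, 0.319, -0.025]
    - [-0.188, 0.426, -0.033]
    - [-0.235, 0.532, -0.041]
  delta_rot:
    - [0, -0.012, 0.001]
    - [0.001, -0.024, 0.003]
    - [0.001, -0.036, 0.004]
    - [0.002, -0.048, 0.006]
    - [0.002, -0.06, 0.007]

```text
clock: 18.32
position: [0.4952, -0.147, 0.2054]
tool_rot: [-3.139, 0.128, 3.095]
force: [0.6, 0.7, -3.9]
grip_width: 0.0099
finger_force: 97.9
```

apply_moves:
  linear:
    - [-0.046, 0.107, -0.003]
    - [-0.092, 0.214, -0.006]
    - [-0.139, 0.321, -0.008]
    - [-0.185, 0.428, -0.011]
    - [-0.231, 0.535, -0.014]
  delta_rot:
    - [0, -0.012, 0.001]
    - [0.001, -0.024, 0.003]
    - [0.001, -0.036, 0.004]
    - [0.001, -0.048, 0.005]
    - [0.001, -0.059, 0.006]

```text
clock: 18.73
position: [0.5202, -0.0948, 0.2094]
tool_rot: [-3.139, 0.252, 3.083]
force: [0.9, 0.4, -3.3]
grip_width: 0.0099
finger_force: 98.0
```

apply_moves:
  linear:
    - [-0.045, 0.108, 0.003]
    - [-0.09, 0.215, 0.005]
    - [-0.135, 0.323, 0.008]
    - [-0.18, 0.43, 0.01]
    - [-0.225, 0.538, 0.013]
  delta_rot:
    - [0, -0.012, 0.001]
    - [0.001, -0.024, 0.003]
    - [0.001, -0.036, 0.004]
    - [0.002, -0.048, 0.006]
    - [0.002, -0.06, 0.007]

```text
clock: 19.15
position: [0.5455, -0.0424, 0.2136]
tool_rot: [-3.14, 0.377, 3.067]
force: [-0.1, -0.2, -4.4]
grip_width: 0.0104
finger_force: 98.0
```

apply_moves:
  linear:
    - [-0.043, 0.108, 0.008]
    - [-0.085, 0.216, 0.015]
    - [-0.128, 0.325, 0.023]
    - [-0.17, 0.433, 0.03]
    - [-0.213, 0.541, 0.038]
  delta_rot:
    - [0, -0.012, 0.001]
    - [0.001, -0.024, 0.003]
    - [0.001, -0.036, 0.004]
    - [0.002, -0.048, 0.005]
    - [0.002, -0.059, 0.006]

```text
clock: 19.57
position: [0.5707, 0.0099, 0.2177]
tool_rot: [3.141, 0.501, 3.053]
force: [-0.0, -0.5, -4.0]
grip_width: 0.0096
finger_force: 98.0
```

Run:
```python
from h import *
st()
im,d,c,P=grab('wrist'); C=P@A.T
cv2.imwrite('pics/w3.png',cv2.resize(im[:,:,::-1],(800,600)))
m=(C[...,2]<-.24)&(C[...,2]>-.256)&(abs(C[...,1]-.06)<.04)
print('floor seen',m.sum(),np.percentile(C[m],[1,50,99],axis=0).round(4).tolist())
m=(C[...,2]>-.15)&(C[...,2]<-.07)&(abs(C[...,1]-.06)<.04)&(abs(C[...,0]-.603)<.05)
print('weight',m.sum(),np.percentile(C[m],[1,50,99],axis=0).round(4).tolist())
plan([(W([.603,.0603,-.15]),TILT,1),(W([.603,.0603,-.204]),TILT,1)])
```

```text
t 19.57 pos [0.5707 0.0099 0.2177] case [ 0.6025  0.06   -0.081 ] roterr_tilt [-0.     0.001 -0.   ] F [-0.  -0.5 -4. ] w 0.0096 ff 98.0 q [-0.35  0.32  0.19  2.18  0.42  0.17  0.9 ]
floor seen 4873 [[0.4389, 0.0212, -0.2558], [0.461, 0.0605, -0.246], [0.5946, 0.0989, -0.2403]]
weight 5483 [[0.5675, 0.0422, -0.1157], [0.587, 0.0596, -0.1001], [0.6205, 0.0774, -0.0711]]
0 1 lin [-0.0, -0.026, 0.687] rot [0.001, 0.001, 0.001]
1 1 lin [-0.0, 0.0, 0.54] rot [0.0, 0.0, -0.0]
```

View pics/w3.png

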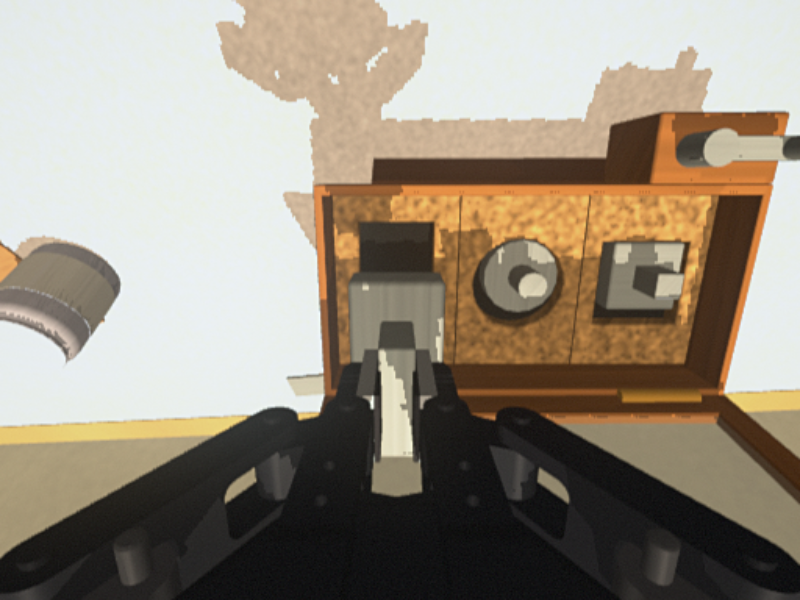

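The view shows the held weight centred at column 396, straight above its recess (358–434, front edge at row 222). The round and square weights are untouched.

Run:
```python
from h import *
im,d,c,P=grab('wrist'); C=P@A.T; col=slice(235,272)
for r in range(130,176,3): print(r, np.nanmedian(C[r,col],axis=0).round(4), np.median(im[r,col].max(1)))
```

```text
130 [ 0.5487  0.0624 -0.232 ] 187.0
133 [ 0.5516  0.0629 -0.2317] 207.0
136 [ 0.5546  0.0624 -0.2317] 212.0
139 [ 0.5576  0.0624 -0.2319] 215.0
142 [ 0.5621  0.0625 -0.2455] 66.0
145 [ 0.5653  0.0625 -0.2457] 62.0
148 [ 0.5685  0.0625 -0.2457] 61.0
151 [ 0.5717  0.0625 -0.2456] 61.0
154 [ 0.5749  0.0625 -0.2453] 54.0
157 [ 0.5782  0.0625 -0.2455] 49.0
160 [ 0.5815  0.0619 -0.2456] 49.0
163 [ 0.5848  0.0625 -0.2456] 49.0
166 [ 0.5881  0.0625 -0.2454] 48.0
169 [ 0.5914  0.0625 -0.2453] 47.0
172 [ 0.5949  0.062  -0.2455] 46.0
175 [ 0.568   0.0623 -0.1144] 74.0
```

apply_moves:
  linear:
    - [0, -0.005, 0.1]
    - [0, -0.005, 0.2]
    - [0, -0.005, 0.3]
    - [0, -0.005, 0.4]
    - [0, -0.005, 0.5]
  delta_rot:
    - [0, 0, 0]
    - [0, 0, 0]
    - [0, 0, 0]
    - [0, 0, 0]
    - [0, 0, 0]

```text
clock: 20.08
position: [0.595, 0.0056, 0.1734]
tool_rot: [-3.141, 0.5, 3.053]
force: [0.0, 0.1, -3.9]
grip_width: 0.01
finger_force: 98.2
```

Run:
```python
from h import *
st(); plan([(W([.603,.0605,-.204]),TILT,1)])
```

```text
t 20.08 pos [0.595  0.0056 0.1734] case [ 0.6028  0.0579 -0.1317] roterr_tilt [-0.001  0.    -0.001] F [ 0.   0.1 -3.9] w 0.01 ff 98.2 q [-0.13  0.43 -0.06  2.15  1.12  0.17  0.23]
0 1 lin [-0.002, 0.027, 0.723] rot [-0.001, 0.0, -0.0]
```

apply_moves:
  linear:
    - [0.001, 0.008, 0.12]
    - [0.002, 0.015, 0.24]
    - [0.004, 0.022, 0.36]
    - [0.006, 0.025, 0.46]
    - [0.006, 0.025, 0.56]
  delta_rot:
    - [0, 0, 0]
    - [0, 0, 0]
    - [0, 0, 0]
    - [0, 0, 0]
    - [0, 0, 0]

```text
clock: 20.5
position: [0.6216, 0.006, 0.1239]
tool_rot: [-3.141, 0.501, 3.053]
force: [0.3, 0.1, -3.9]
grip_width: 0.0096
finger_force: 98.2
```

Run:
```python
from h import *
st(); plan([(W([.602,.0605,-.204]),TILT,1)])
```

```text
t 20.5 pos [0.6216 0.006  0.1239] case [ 0.6023  0.0606 -0.1879] roterr_tilt [-0.001  0.001 -0.   ] F [ 0.3  0.1 -3.9] w 0.0096 ff 98.2 q [-0.08  0.56 -0.11  2.11  1.64  0.18 -0.28]
0 1 lin [0.003, -0.0, 0.161] rot [-0.001, 0.0, -0.0]
```

apply_moves:
  linear:
    - [0, 0, 0.04]
    - [0, 0, 0.08]
    - [0, 0, 0.12]
    - [0, 0, 0.15]
    - [0, 0, 0.165]
  delta_rot:
    - [0, 0, 0]
    - [0, 0, 0]
    - [0, 0, 0]
    - [0, 0, 0]
    - [0, 0, 0]

```text
clock: 20.92
position: [0.6292, 0.0059, 0.1092]
tool_rot: [-3.141, 0.5, 3.053]
force: [-0.8, 0.6, -4.5]
grip_width: 0.0098
finger_force: 98.1
```

Run:
```python
from h import *
st()
```

```text
t 20.92 pos [0.6292 0.0059 0.1092] case [ 0.602   0.0612 -0.2044] roterr_tilt [-0. -0. -0.] F [-0.8  0.6 -4.5] w 0.0098 ff 98.1 q [-0.04  0.59 -0.16  2.09  1.73  0.21 -0.35]
```

Almost at the floor, so I'll lower in small steps until it touches.

apply_moves:
  linear:
    - [0, 0, 0.004]
    - [0, 0, 0.008]
    - [0, 0, 0.012]
    - [0, 0, 0.015]
    - [0, 0, 0.015]
  delta_rot:
    - [0, 0, 0]
    - [0, 0, 0]
    - [0, 0, 0]
    - [0, 0, 0]
    - [0, 0, 0]

```text
clock: 21.33
position: [0.6297, 0.0064, 0.1081]
tool_rot: [-3.141, 0.5, 3.054]
force: [-3.7, -0.9, -0.4]
grip_width: 0.0101
finger_force: 98.9
```

Run:
```python
from h import *
st()
```

```text
t 21.33 pos [0.6297 0.0064 0.1081] case [ 0.6018  0.0617 -0.2056] roterr_tilt [-0.    -0.     0.001] F [-3.7 -0.9 -0.4] w 0.0101 ff 98.9 q [-0.04  0.6  -0.16  2.09  1.74  0.21 -0.36]
```

apply_moves:
  linear:
    - [0, 0, 0.004]
    - [0, 0, 0.007]
    - [0, 0, 0.007]
    - [0, 0, 0.007]
    - [0, 0, 0.007]
  delta_rot:
    - [0, 0, 0]
    - [0, 0, 0]
    - [0, 0, 0]
    - [0, 0, 0]
    - [0, 0, 0]

```text
clock: 21.75
position: [0.6297, 0.0064, 0.108]
tool_rot: [-3.141, 0.5, 3.054]
force: [-17.4, -0.5, 18.4]
grip_width: 0.0097
finger_force: 102.6
```

apply_moves:
  linear:
    - [0, 0, 0]
    - [0, 0, 0]
    - [0, 0, 0]
    - [0, 0, 0]
    - [0, 0, 0]
  delta_rot:
    - [0, 0, 0]
    - [0, 0, 0]
    - [0, 0, 0]
    - [0, 0, 0]
    - [0, 0, 0]
  gripper: -0.4
  force: 40

```text
clock: 22.17
position: [0.6302, 0.0064, 0.1073]
tool_rot: [-3.141, 0.5, 3.054]
force: [-0.1, 0.4, 0.3]
grip_width: 0.0257
finger_force: 0.0
```

Run:
```python
from h import *
st(); plan([(W([.602,.0617,-.12]),TILT,1)])
```

```text
t 22.17 pos [0.6302 0.0064 0.1073] case [ 0.6019  0.0617 -0.2065] roterr_tilt [-0. -0.  0.] F [-0.1  0.4  0.3] w 0.0257 ff 0.0 q [-0.04  0.6  -0.16  2.09  1.74  0.21 -0.36]
0 1 lin [-0.001, -0.0, -0.865] rot [-0.0, -0.0, 0.0]
```

apply_moves:
  linear:
    - [0, 0, -0.1]
    - [0, 0, -0.27]
    - [0, 0, -0.45]
    - [0, 0, -0.65]
    - [0, 0, -0.865]
  delta_rot:
    - [0, 0, 0]
    - [0, 0, 0]
    - [0, 0, 0]
    - [0, 0, 0]
    - [0, 0, 0]

```text
clock: 22.58
position: [0.5882, 0.0105, 0.1835]
tool_rot: [-3.141, 0.499, 3.055]
force: [0.4, -1.3, -0.4]
grip_width: 0.0255
finger_force: 0.0
```

Run:
```python
from h import *
st(); 
im,d,c,P=grab('wrist'); C=P@A.T
m=(abs(C[...,1]-.06)<.04)&(abs(C[...,0]-.602)<.05)&(C[...,2]<-.19)
h=np.histogram(C[m][:,2],bins=np.arange(-.256,-.19,.004)); print(h[0],h[1][0])
plan([(W([.602,.1,-.035]),TILT,1),(W([.65,.1427,.02]),TILT,1),(W([.692,.1427,.01]),TILT,1),(W([.692,.1427,-.043]),TILT,1)])
```

```text
t 22.58 pos [0.5882 0.0105 0.1835] case [ 0.6013  0.0621 -0.1194] roterr_tilt [ 0.    -0.001  0.001] F [ 0.4 -1.3 -0.4] w 0.0255 ff 0.0 q [-0.02  0.41 -0.21  2.15  1.13  0.24  0.22]
[   0    0 1170  175  148 1686 3090 1252   14   13   14   18   16  697
    0    0] -0.256
0 1 lin [0.003, 0.378, -0.812] rot [0.0, 0.001, 0.001]
1 1 lin [-0.479, 0.428, -0.55] rot [0.0, -0.0, -0.0]
2 1 lin [-0.421, -0.0, 0.1] rot [0.0, -0.0, -0.0]
3 1 lin [-0.0, -0.0, 0.53] rot [0.0, -0.0, -0.0]
```

apply_moves:
  linear:
    - [0, 0.02, -0.16]
    - [0, 0.1, -0.33]
    - [0, 0.19, -0.5]
    - [0, 0.28, -0.66]
    - [0.003, 0.378, -0.812]
  delta_rot:
    - [0, 0, 0]
    - [0, 0, 0]
    - [0, 0, 0]
    - [0, 0, 0]
    - [0, 0, 0]
  gripper: 0.32

```text
clock: 23.05
position: [0.5528, 0.0512, 0.2551]
tool_rot: [-3.141, 0.5, 3.054]
force: [0.5, 0.4, -0.4]
grip_width: 0.0567
finger_force: 0.0
```

apply_moves:
  linear:
    - [-0.05, 0.09, -0.18]
    - [-0.12, 0.17, -0.33]
    - [-0.23, 0.26, -0.45]
    - [-0.35, 0.34, -0.52]
    - [-0.479, 0.428, -0.55]
  delta_rot:
    - [0, 0, 0]
    - [0, 0, 0]
    - [0, 0, 0]
    - [0, 0, 0]
    - [0, 0, 0]

```text
clock: 23.47
position: [0.5728, 0.0926, 0.3271]
tool_rot: [-3.141, 0.501, 3.054]
force: [-0.1, 0.3, 0.9]
grip_width: 0.056
finger_force: 0.0
```

apply_moves:
  linear:
    - [-0.1, 0, 0]
    - [-0.2, 0, 0.02]
    - [-0.3, 0, 0.05]
    - [-0.42, 0, 0.08]
    - [-0.42, 0, 0.1]
  delta_rot:
    - [0, 0, 0]
    - [0, 0, 0]
    - [0, 0, 0]
    - [0, 0, 0]
    - [0, 0, 0]

```text
clock: 23.88
position: [0.6158, 0.0876, 0.3367]
tool_rot: [3.142, 0.5, 3.052]
force: [-1.1, 0.3, -0.4]
grip_width: 0.0567
finger_force: 0.0
```

Run:
```python
from h import *
st(); 
im,d,c,P=grab('wrist'); C=P@A.T
m=(abs(C[...,1]-.142)<.03)&(C[...,2]>-.06)&(C[...,2]<-.02)&(abs(C[...,0]-.69)<.03)
print(m.sum(),np.percentile(C[m],[1,50,99],axis=0).round(4).tolist() if m.any() else '')
plan([(W([.6915,.1427,-.043]),TILT,1)])
```

```text
t 23.88 pos [0.6158 0.0876 0.3367] case [0.6931 0.1414 0.0051] roterr_tilt [-0.001 -0.    -0.001] F [-1.1  0.3 -0.4] w 0.0567 ff 0.0 q [ 0.09  0.26 -0.51  1.89  0.6   0.64  0.68]
1370 [[0.6852, 0.1272, -0.0594], [0.6884, 0.1423, -0.0368], [0.6961, 0.1581, -0.0299]]
0 1 lin [-0.0, 0.013, 0.477] rot [-0.0, -0.001, -0.0]
```

apply_moves:
  linear:
    - [0, 0.013, 0.12]
    - [0, 0.013, 0.24]
    - [0, 0.013, 0.35]
    - [0, 0.013, 0.44]
    - [0, 0.013, 0.48]
  delta_rot:
    - [0, 0, 0]
    - [0, 0, 0]
    - [0, 0, 0]
    - [0, 0, 0]
    - [0, 0, 0]

```text
clock: 24.35
position: [0.637, 0.0877, 0.2928]
tool_rot: [-3.141, 0.498, 3.054]
force: [-0.6, 0.8, -0.7]
grip_width: 0.0563
finger_force: 0.0
```

apply_moves:
  linear:
    - [0, 0, 0]
    - [0, 0, 0]
    - [0, 0, 0]
    - [0, 0, 0]
    - [0, 0, 0]
  delta_rot:
    - [0, 0, 0]
    - [0, 0, 0]
    - [0, 0, 0]
    - [0, 0, 0]
    - [0, 0, 0]
  gripper: -1
  force: 40

```text
clock: 24.77
position: [0.6367, 0.0872, 0.2949]
tool_rot: [-3.14, 0.499, 3.053]
force: [-3.8, -5.6, 0.4]
grip_width: 0.0314
finger_force: 40.5
```

```bash
python3 -c "
from h import *
st()
h=np.array([.667,.1427,-.1995])
def tab(q): return h+[-.158*np.cos(q)+.004*np.sin(q),0,.158*np.sin(q)+.004*np.cos(q)]
q=np.r_[np.arange(1.6,-.01,-.1)]; t0=A@now()[0]
for k in range(0,len(q),5):
    for x in q[k:k+5]:
        D=(tab(x)-t0)/.1; print(round(x,2),[round(-D[0],3),0,round(-D[2],3)])
    t0=tab(q[min(k+4,len(q)-1)])
"
```

```text
t 24.77 pos [0.6367 0.0872 0.2949] case [ 0.6913  0.1429 -0.0416] roterr_tilt [-0.001 -0.001 -0.   ] F [-3.8 -5.6  0.4] w 0.0314 ff 40.5 q [ 0.05  0.34 -0.46  1.9   0.7   0.58  0.6 ]
1.6 [np.float64(0.157), 0, np.float64(0.001)]
1.5 [np.float64(0.315), 0, np.float64(0.0)]
1.4 [np.float64(0.472), 0, np.float64(0.015)]
1.3 [np.float64(0.627), 0, np.float64(0.046)]
1.2 [np.float64(0.778), 0, np.float64(0.092)]
1.1 [np.float64(0.146), 0, np.float64(0.061)]
1.0 [np.float64(0.285), 0, np.float64(0.136)]
0.9 [np.float64(0.416), 0, np.float64(0.225)]
0.8 [np.float64(0.537), 0, np.float64(0.326)]
0.7 [np.float64(0.647), 0, np.float64(0.439)]
0.6 [np.float64(0.099), 0, np.float64(0.123)]
0.5 [np.float64(0.185), 0, np.float64(0.256)]
0.4 [np.float64(0.257), 0, np.float64(0.396)]
0.3 [np.float64(0.315), 0, np.float64(0.543)]
0.2 [np.float64(0.358), 0, np.float64(0.695)]
0.1 [np.float64(0.028), 0, np.float64(0.156)]
-0.0 [np.float64(0.039), 0, np.float64(0.313)]
```

apply_moves:
  linear:
    - [0.157, 0, -0.013]
    - [0.315, 0, -0.013]
    - [0.472, 0, 0.002]
    - [0.627, 0, 0.032]
    - [0.778, 0, 0.078]
  delta_rot:
    - [0, 0, 0]
    - [0, 0, 0]
    - [0, 0, 0]
    - [0, 0, 0]
    - [0, 0, 0]

```text
clock: 25.18
position: [0.5727, 0.0928, 0.2516]
tool_rot: [-3.141, 0.502, 3.053]
force: [5.9, -7.3, 1.0]
grip_width: 0.031
finger_force: 41.5
```

```bash
python3 -c "
from h import *
st()"
```

```text
t 25.18 pos [0.5727 0.0928 0.2516] case [ 0.6141  0.1428 -0.0488] roterr_tilt [-0.001  0.002 -0.001] F [ 5.9 -7.3  1. ] w 0.031 ff 41.5 q [-0.05  0.3  -0.4   2.09  0.86  0.46  0.35]
```

apply_moves:
  linear:
    - [0.146, 0, 0.061]
    - [0.285, 0, 0.136]
    - [0.416, 0, 0.225]
    - [0.537, 0, 0.326]
    - [0.647, 0, 0.439]
  delta_rot:
    - [0, 0, 0]
    - [0, 0, 0]
    - [0, 0, 0]
    - [0, 0, 0]
    - [0, 0, 0]

```text
clock: 25.6
position: [0.5365, 0.096, 0.1812]
tool_rot: [-3.141, 0.5, 3.053]
force: [0.4, -8.7, 2.4]
grip_width: 0.0314
finger_force: 41.6
```

```bash
python3 -c "
from h import *
st()"
```

```text
t 25.6 pos [0.5365 0.096  0.1812] case [ 0.5485  0.1428 -0.0931] roterr_tilt [-0.001  0.    -0.   ] F [ 0.4 -8.7  2.4] w 0.0314 ff 41.6 q [-0.23  0.37 -0.24  2.24  1.31  0.34 -0.16]
```

apply_moves:
  linear:
    - [0.099, 0, 0.123]
    - [0.185, 0, 0.256]
    - [0.257, 0, 0.396]
    - [0.315, 0, 0.543]
    - [0.358, 0, 0.695]
  delta_rot:
    - [0, 0, 0]
    - [0, 0, 0]
    - [0, 0, 0]
    - [0, 0, 0]
    - [0, 0, 0]

```text
clock: 26.02
position: [0.5383, 0.0959, 0.1023]
tool_rot: [-3.141, 0.499, 3.053]
force: [-5.8, -10.2, 2.2]
grip_width: 0.0311
finger_force: 44.6
```

```bash
python3 -c "
from h import *
st()"
```

```text
t 26.02 pos [0.5383 0.0959 0.1023] case [ 0.5122  0.1428 -0.1632] roterr_tilt [-0.001 -0.    -0.   ] F [ -5.8 -10.2   2.2] w 0.0311 ff 44.6 q [-0.19  0.55 -0.28  2.28  1.89  0.4  -0.74]
```

apply_moves:
  linear:
    - [0.015, 0, 0.08]
    - [0.027, 0, 0.16]
    - [0.033, 0, 0.24]
    - [0.036, 0, 0.31]
    - [0.036, 0, 0.335]
  delta_rot:
    - [0, 0, 0]
    - [0, 0, 0]
    - [0, 0, 0]
    - [0, 0, 0]
    - [0, 0, 0]

```text
clock: 26.43
position: [0.551, 0.0947, 0.0707]
tool_rot: [-3.141, 0.498, 3.053]
force: [-6.9, -6.0, 0.9]
grip_width: 0.0311
finger_force: 47.1
```

```bash
python3 -c "
from h import *
st()"
```

```text
t 26.43 pos [0.551  0.0947 0.0707] case [ 0.5083  0.1427 -0.1971] roterr_tilt [-0.001 -0.002 -0.   ] F [-6.9 -6.   0.9] w 0.0311 ff 47.1 q [-0.15  0.64 -0.33  2.25  2.    0.45 -0.82]
```

apply_moves:
  linear:
    - [0, 0, 0.01]
    - [0, 0, 0.02]
    - [0, 0, 0.03]
    - [0, 0, 0.03]
    - [0, 0, 0.03]
  delta_rot:
    - [0, 0, 0]
    - [0, 0, 0]
    - [0, 0, 0]
    - [0, 0, 0]
    - [0, 0, 0]

```text
clock: 26.85
position: [0.5522, 0.0946, 0.0687]
tool_rot: [-3.141, 0.498, 3.053]
force: [-7.2, -5.4, -3.2]
grip_width: 0.0314
finger_force: 47.0
```

```bash
python3 -c "
from h import *
st()"
```

```text
t 26.85 pos [0.5522 0.0946 0.0687] case [ 0.5084  0.1427 -0.1994] roterr_tilt [-0.001 -0.002 -0.   ] F [-7.2 -5.4 -3.2] w 0.0314 ff 47.0 q [-0.14  0.64 -0.33  2.25  2.    0.45 -0.83]
```

```bash
python3 -c "
from h import *
for nm in('scene','top'):
  P0=np.load(nm+'.npz')['P']@A.T; C=grab(nm)[3]@A.T
  m=(abs(P0[...,2]+.193)<.004)&(P0[...,0]>.535)&(P0[...,0]<.66)&(abs(P0[...,1]-.142)<.125)&(abs(C[...,2]+.19)<.03)
  d=C[m][:,2]-P0[m][:,2]; u=P0[m][:,0]; print(nm,m.sum(),np.median(d),np.median(d[u<.56]),(u<.56).sum(),np.median(d[u>.64]))
"
```

```text
scene 2108 0.0015936842047950261 0.00234600675372576 426 0.0005173663315717336
top 3048 0.001413361698317725 0.002853857461586201 573 0.00015979232152316114
```

The lid is still open by about 0.02 rad, so I'll press further.

apply_moves:
  linear:
    - [0, 0, 0.015]
    - [0, 0, 0.03]
    - [0, 0, 0.045]
    - [0, 0, 0.06]
    - [0, 0, 0.06]
  delta_rot:
    - [0, 0, 0]
    - [0, 0, 0]
    - [0, 0, 0]
    - [0, 0, 0]
    - [0, 0, 0]

```text
clock: 27.37
position: [0.555, 0.0943, 0.0642]
tool_rot: [-3.141, 0.499, 3.053]
force: [-21.4, -6.6, 23.1]
grip_width: 0.031
finger_force: 51.0
```

```bash
cat > lid.py <<'E'
from h import *
st()
for nm in('scene','top'):
  P0=np.load(nm+'.npz')['P']@A.T; C=grab(nm)[3]@A.T
  m=(abs(P0[...,2]+.193)<.004)&(P0[...,0]>.535)&(P0[...,0]<.66)&(abs(P0[...,1]-.142)<.125)&(abs(C[...,2]+.19)<.03)
  d=C[m][:,2]-P0[m][:,2]; u=P0[m][:,0]; print(nm,m.sum(),np.median(d),np.median(d[u<.56]),(u<.56).sum(),np.median(d[u>.64]))
E
python3 lid.py
```

```text
t 27.37 pos [0.555  0.0943 0.0642] case [ 0.5087  0.1428 -0.2047] roterr_tilt [-0.001 -0.001 -0.   ] F [-21.4  -6.6  23.1] w 0.031 ff 51.0 q [-0.14  0.65 -0.33  2.25  2.02  0.46 -0.84]
scene 2113 -0.00016211400870222437 -0.00031886930619597076 428 -8.006294231072131e-05
top 3050 -0.0003884783085273541 -0.0003015719113049903 572 -0.00013084388484579934
```

apply_moves:
  linear:
    - [0, 0, 0]
    - [0, 0, 0]
    - [0, 0, 0]
    - [0, 0, 0]
    - [0, 0, 0]
  delta_rot:
    - [0, 0, 0]
    - [0, 0, 0]
    - [0, 0, 0]
    - [0, 0, 0]
    - [0, 0, 0]
  gripper: 0.32

```text
clock: 27.88
position: [0.5563, 0.0953, 0.064]
tool_rot: [3.141, 0.5, 3.054]
force: [1.4, -0.6, 0.5]
grip_width: 0.0563
finger_force: 0.0
```

apply_moves:
  linear:
    - [0, 0, -0.15]
    - [0, 0, -0.35]
    - [0, 0, -0.55]
    - [0, 0, -0.75]
    - [0, 0, -0.95]
  delta_rot:
    - [0, 0, 0]
    - [0, 0, 0]
    - [0, 0, 0]
    - [0, 0, 0]
    - [0, 0, 0]

```text
clock: 28.3
position: [0.5103, 0.0993, 0.148]
tool_rot: [3.141, 0.5, 3.054]
force: [-0.1, -0.6, -0.1]
grip_width: 0.0561
finger_force: 0.0
```

apply_moves:
  linear:
    - [0, -0.1, -0.15]
    - [0, -0.2, -0.3]
    - [0, -0.35, -0.45]
    - [0, -0.55, -0.55]
    - [0, -0.8, -0.6]
  delta_rot:
    - [0, 0, 0]
    - [0, 0, 0]
    - [0, 0, 0]
    - [0, 0, 0]
    - [0, 0, 0]

```text
clock: 28.72
position: [0.4751, 0.0225, 0.2013]
tool_rot: [3.141, 0.502, 3.056]
force: [0.9, -0.2, -0.3]
grip_width: 0.0562
finger_force: 0.0
```

apply_moves:
  linear:
    - [0, -0.2, -0.04]
    - [0, -0.4, -0.08]
    - [0, -0.6, -0.12]
    - [0, -0.8, -0.16]
    - [0, -1, -0.2]
  delta_rot:
    - [0, 0, 0]
    - [0, 0, 0]
    - [0, 0, 0]
    - [0, 0, 0]
    - [0, 0, 0]

```text
clock: 29.13
position: [0.4607, -0.0569, 0.2134]
tool_rot: [-3.141, 0.498, 3.054]
force: [0.3, 0.0, -0.1]
grip_width: 0.0565
finger_force: 0.0
```

```bash
python3 lid.py; python3 -c "
from h import *
im=[grab(n)[0] for n in('top','scene')]
cv2.imwrite('pics/f.png',np.hstack([cv2.resize(im[0][110:230,100:300,::-1],(440,300)),cv2.resize(im[1][120:300,100:400,::-1],(360,300))]))"
```

```text
t 29.13 pos [ 0.4607 -0.0569  0.2134] case [ 0.5095 -0.0161 -0.0351] roterr_tilt [-0.    -0.002  0.   ] F [ 0.3  0.  -0.1] w 0.0565 ff 0.0 q [ 0.33  0.19 -0.43  2.4   1.11  0.17  0.35]
scene 2110 -2.1677570271563806e-05 6.718283815970727e-05 427 -6.188821506228348e-05
top 3046 -0.00023217351507481832 -8.088859461616305e-06 572 -0.00015137013584279324
```

View pics/f.png

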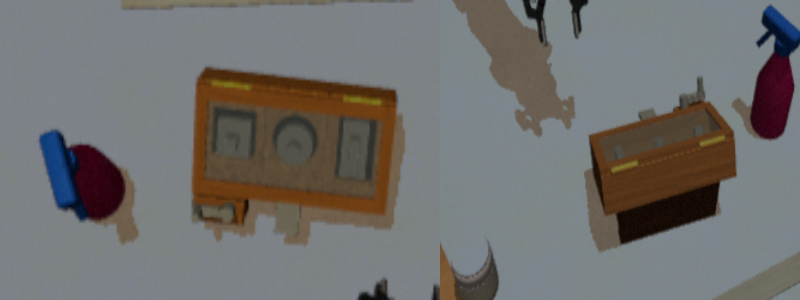

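The final view shows the lid closed and the latch still aside. All three weights are in their recesses, the bottle and tin look undisturbed, and the gripper is clear of everything.

```bash
python3 -c "
from h import *
print(workorder.job_done())"
```

```text
the job is handed in; nothing more can be done
None
```

I handed the job in at about 29 s of the 72 s allowed: latch swung fully aside, lid opened to its stop, oblong weight held until it was down in its recess, and lid closed again, with the round and square weights, the spray bottle and the tin left undisturbed.

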